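# Fetch the pepper mill from behind the canisters

## Task

Get the pepper mill out for the table: first take all three canisters off the condiment stand and stand them on the chopping board at the side, then lift the mill straight up out of its sleeve and stand it in the middle of the round tray. After that put each canister back on the very cork pad it came from, centred as it was, keeping everything upright and leaving the spice jar, the sugar pot and the salt cellar where they are.

Things in the scene. Friction and masses are not known exactly. Their poses are not given: they have to be found in the camera images.
- stand: fixed oak stand, board 170 (its x) x 230 (its y) x 10 mm. Origin: centre of its underside, on the counter; z up; x points to its low back rail (at x +80, top 55 mm above the counter). Three round cork pads, 74 mm wide, tops 12 mm above the counter, centred at (x, y) = (+35, +70), (+35, -70), (-35, 0) mm, a canister on each. Dark sleeve at (+35, 0), 58 mm wide, rim 45, floor 15 mm up.
- cream_canister: closed cylindrical storage canister, cream with a pale oak lid, upright, 60 mm diameter all the way up, 150 mm tall with its flat lid (the lid is fixed on), 0.25 to 0.5 kg. Origin: centre of its underside; z up along its axis. Starts on one of the three cork pads of the stand; which one changes.
- green_canister: closed cylindrical storage canister, sage green with a green lid, upright, 60 mm diameter all the way up, 150 mm tall with its flat lid (the lid is fixed on), 0.25 to 0.5 kg. Origin: centre of its underside; z up along its axis. Starts on one of the three cork pads of the stand; which one changes.
- black_canister: closed cylindrical storage canister, black with a black lid, upright, 60 mm diameter all the way up, 150 mm tall with its flat lid (the lid is fixed on), 0.25 to 0.5 kg. Origin: centre of its underside; z up along its axis. Starts on one of the three cork pads of the stand; which one changes.
- pepper_mill: squat pepper mill, 40 mm diameter, 87 mm tall, 0.1 to 0.2 kg: dark straight foot 44 mm high, steel band, red-brown head (straight to 72 mm) with small steel knob. Origin: centre of its underside; z up its axis. Starts 30 mm deep in the stand's sleeve, 1 mm clearance all round; slides up freely. The canisters crowd it: fingers do not fit round it until they are gone.
- side_board: fixed rectangular brown wooden chopping board lying flat, 290 mm (its x) by 130 mm (its y), 18 mm thick: the side area, left or right of the stand. Origin: centre of its underside, on the counter; z up. Its length takes three canisters in a row.
- serving_tray: fixed round flat tray of dark blue-grey slate, 190 mm diameter, 10 mm thick, on the other side of the stand. Origin: centre of its underside, on the counter; z up.
- spice_jar: bystander: small spice jar, amber with a red lid, 40 mm diameter, 54 mm tall, on a robot-side corner of the stand's board. Origin: centre of its underside.
- sugar_pot: bystander: small white lidded sugar pot, 42 mm diameter, 53 mm tall, on the other robot-side corner of the stand's board. Origin: centre of its underside.
- salt_cellar: bystander: low salt cellar, blue with white salt in it, 42 mm diameter, 24 mm tall, on the serving tray near its edge, 68 mm from its centre. Origin: centre of its underside.
Not all that is in view belongs to the job. What is shaped like the green_canister but blue is not meant. Of the things that look like the pepper_mill, the smaller one is meant.

How it is judged:
On the way, in this order (a step that is already met when the one before it is completed fails the run):
1. all three canisters stand upright on the chopping board while the mill is still in its sleeve (x of cream_canister in the frame of side_board between -0.13 and 0.13 m and y of cream_canister in the frame of side_board between -0.05 and 0.05 m and z of cream_canister in the frame of side_board between 0.012 and 0.024 m and angle between each of cream_canister, green_canister, black_canister's own z axis and vertical below 0.1 rad and x of green_canister in the frame of side_board between -0.13 and 0.13 m and y of green_canister in the frame of side_board between -0.05 and 0.05 m and z of green_canister in the frame of side_board between 0.012 and 0.024 m and x of black_canister in the frame of side_board between -0.13 and 0.13 m and y of black_canister in the frame of side_board between -0.05 and 0.05 m and z of black_canister in the frame of side_board between 0.012 and 0.024 m and z of pepper_mill in the frame of stand below 0.022 m and x of pepper_mill in the frame of stand between 0.025 and 0.045 m), for 0.2 s.
2. the mill stands, let go, in the middle of the round tray while the canisters still stand on the board (x of cream_canister in the frame of side_board between -0.13 and 0.13 m and y of cream_canister in the frame of side_board between -0.05 and 0.05 m and z of cream_canister in the frame of side_board between 0.012 and 0.024 m and angle between each of cream_canister, green_canister, black_canister, pepper_mill's own z axis and vertical below 0.1 rad and x of green_canister in the frame of side_board between -0.13 and 0.13 m and y of green_canister in the frame of side_board between -0.05 and 0.05 m and z of green_canister in the frame of side_board between 0.012 and 0.024 m and x of black_canister in the frame of side_board between -0.13 and 0.13 m and y of black_canister in the frame of side_board between -0.05 and 0.05 m and z of black_canister in the frame of side_board between 0.012 and 0.024 m and horizontal distance between pepper_mill and serving_tray below 0.045 m and z of pepper_mill in the frame of serving_tray between 0.004 and 0.016 m and linear speed of pepper_mill below 0.03 m/s and contact force between the fingers and pepper_mill below 0.2 N), for 0.2 s.
At the end, for the whole second after the job is handed in: the pepper mill stands upright within 45 mm of the middle of the round tray; each canister stands upright within 15 mm of where it stood at the start; spice jar, sugar pot and salt cellar upright within 25 mm of their starts; all let go and at rest (horizontal distance between pepper_mill and serving_tray below 0.045 m and z of pepper_mill in the frame of serving_tray between 0.004 and 0.016 m and angle between each of pepper_mill, cream_canister, green_canister, black_canister's own z axis and vertical below 0.1 rad and linear speed of each of pepper_mill, cream_canister, green_canister, black_canister below 0.03 m/s and contact force between the fingers and pepper_mill below 0.2 N and distance of each of cream_canister, green_canister, black_canister from where it was at the start of the episode below 0.015 m and contact force between the fingers and cream_canister below 0.2 N and contact force between the fingers and green_canister below 0.2 N and contact force between the fingers and black_canister below 0.2 N and distance of each of spice_jar, sugar_pot, salt_cellar from where it was at the start of the episode below 0.025 m and angle between each of spice_jar, sugar_pot, salt_cellar's own z axis and vertical below 0.2 rad); the robot touches nothing.
It fails at once if the mill is wrenched sideways in its sleeve instead of being drawn straight up (leans over 0.25 rad while its foot is still inside) (x of pepper_mill in the frame of stand between 0.015 and 0.055 m and y of pepper_mill in the frame of stand between -0.02 and 0.02 m and z of pepper_mill in the frame of stand below 0.043 m and angle between pepper_mill's own z axis and vertical above 0.25 rad).
It fails at once if a canister or the mill tips over (more than 0.5 rad) (angle between any of cream_canister, green_canister, black_canister, pepper_mill's own z axis and vertical above 0.5 rad).
It fails at once if the spice jar, the sugar pot or the salt cellar is knocked over or pushed more than 25 mm (angle between any of spice_jar, sugar_pot, salt_cellar's own z axis and vertical above 0.5 rad or distance of any of spice_jar, sugar_pot, salt_cellar from where it was at the start of the episode above 0.025 m).
It also fails if it takes over 144 s, if anything falls off the work surface, if the arm or the gripper's body presses on something with over 40 N, if the wrist force passes 120 N, or if a joint passes its speed limit or range.

## Robot

A 7-joint arm with a two-finger parallel gripper is mounted at the origin on the work surface. World frame = base frame: x ahead of the robot, y to its left, z up, the work surface at z = 0. Lengths are in m, angles in rad, forces in N, time in s.
With the tool pointing down it reaches from about 0.4 to 0.85 m from the base axis. Payload 6.9 kg.
Tool frame: the origin (TCP) lies at the very end of the fingers, on their centre line; the grasp point (between the pads) lies 19 mm behind it (robot.pinch_z is the distance from the TCP to the grasp point, in m); z points along the fingers, y is the line along which they close (so a half turn about z gives the same grasp; the last joint's range is limited). The gripper opens to 85 mm and grips with 20 to 120 N. Pads are 22 mm wide; open, the fingers measure 114 mm over their backs; the gripper's body (76 mm by 85 mm) begins 54 mm behind the grasp point. The pads swing forward as they close: fully open they stand 13 mm farther back than shut.
Start: joints at [1.399, 0.507, -0.238, 1.5, 0.126, 1.149, -0.155], TCP at [0.171, -0.601, 0.231] pointing down, gripper open.
Joint ranges: [-3.08, 3.08], [-0.24, 2.05], [-1.43, 1.35], [0, 2.5], [-1.52, 4.66], [0.17, 1.96], [-2.89, 2.89]. Speed limits (rad/s): [2.39, 2.39, 3.14, 3.14, 3.14, 3.14, 3.14].

## Interface

Orientations are given as a unit quaternion [w, x, y, z].
In Python, from rig import robot gives the robot as it stands.
- The arm moves only by the shell command python3 -m jog 'ROWS'. ROWS is JSON, a list of rows, each an object of numbers: "grip": the closure, from -1 (fully open) to 1 (shut); "x", "y", "z": the shift along the tool's x, y, z in mm; "ax", "ay", "az": the turn, a rotation vector about the tool's x, y, z in rad. In form: [{"grip": .., "x": .., "y": .., "z": .., "ax": .., "ay": .., "az": ..}, ...]. A call has 1 to 20 rows; each row shifts and turns the commanded pose from where the row before left it, along the tool's axes as they then stand; what a row does not reach is not made up. A row lasts 1/12 s, in which the tool goes at most 41.7 mm and 7.16 degrees, less where a joint would pass 70% of its speed; a pose out of reach is approached as far as the arm can. A call is refused whole if a number of a shift passes 41.7 or a number of a turn 0.125, either way. A call with a gripper value outside its range is refused whole. The fingers move at their own pace and stop on an object; the grip force is fixed at half the most. Time passes only in rows, so rows that do not move let the fingers close. It gives the time, the measured TCP pose, the force, the opening and the grip force at its end, in the units of the state.
- robot.sense(): the state, without advancing time (a new reading comes with each control period).
- robot.grab_frame(name): name is "scene" or "top" or "wrist"; returns a dict with "pixels" (384x512x3 uint8, blue, green, red), "fx", "fy", "cx", "cy" (pixels), "k1" (the pictures are not rectified: a ray, as slopes to the right and down, at radius r is drawn at 1 + k1 r^2 times it, then the intrinsics apply), "cam_to_world" (4x4, takes a point from camera to world coordinates). Camera axes: x right, y up, looking along -z (the intrinsics and any distortion apply to the point x, -y, -z); pixel columns grow to the right and rows downward; lengths in m; the calibration is good to about 2 mm. A picture is of the moment at which its call begins. There is no depth.
- robot.job_done(): hands the job in; it is judged then, once.
The state is a dict: "time_s": time; "joint_positions": joint angles; "dq": joint speeds; "tau": joint torques, N m; "eef_pos": TCP position; "eef_rot": TCP orientation; "ft_force": force on the tool from outside, world axes, zero at the start; "moment": the same for the moment, N m; "grip_width": opening from 0.0 (shut) to 1.0 (fully open); "gripper_force": force on a finger pad.
Only numpy, scipy, OpenCV 4.12 (cv2) and the standard library are available. Lean on these libraries where they do the work, as an engineer would, in place of code of your own. Each camera call takes 0.05 s, during which the arm holds its last target. There are 200 camera calls.

## Working session

There is one attempt and no reset: what is moved stays moved. The work goes in short steps, Python scripts to look and compute and a shell command to move; the robot and the scene stay as the last step left them, time stands still between calls to the robot, and variables do not carry over. Pictures are saved under pics/ and viewed, at most 14 in all, crops included, and the job is handed in when it is done.

```bash
ls; mkdir -p pics
cat > h.py <<'E'
import numpy as np, cv2
from rig import robot
def grab(n,f):
    d=robot.grab_frame(n); cv2.imwrite('pics/'+f+'.png',d['pixels'])
    np.savez('pics/'+f+'.npz',**{k:np.array(v) for k,v in d.items()}); return d
def ray(d,u,v):
    K=np.array([[d['fx'],0,d['cx']],[0,d['fy'],d['cy']],[0,0,1]],float)
    p=cv2.undistortPoints(np.array([[[u,v]]],float),K,np.array([float(d['k1']),0,0,0]))[0,0]
    T=np.array(d['cam_to_world']); return T[:3,3],T[:3,:3]@np.array([p[0],-p[1],-1.])
def at(d,u,v,z):
    o,r=ray(d,u,v); return o+r*(z-o[2])/r[2]
def proj(d,P):
    T=np.array(d['cam_to_world']); p=T[:3,:3].T@(np.array(P,float)-T[:3,3]); x,y=p[0]/-p[2],-p[1]/-p[2]
    s=1+float(d['k1'])*(x*x+y*y); return d['fx']*x*s+d['cx'],d['fy']*y*s+d['cy']
def load(f): return dict(np.load('pics/'+f+'.npz'))
E
python3 - <<'E'
from h import *
for n in('top','scene'):
    d=grab(n,n+'0'); print(n,d['fx'],d['k1'],np.round(d['cam_to_world'],3).tolist())
s=robot.sense(); print(s['eef_pos'],s['eef_rot'],s['joint_positions'],s['grip_width'],robot.pinch_z)
E
```

```text
pics
top 362.02935779607435 0.0317026241162255 [[0.028, 0.995, -0.1, 0.46], [-0.999, 0.026, -0.02, -0.0], [-0.017, 0.101, 0.995, 0.821], [0.0, 0.0, 0.0, 1.0]]
scene 380.2880411031577 -0.11734711971623041 [[-0.733, -0.456, 0.504, 1.011], [0.679, -0.512, 0.525, 0.525], [0.019, 0.728, 0.685, 0.726], [0.0, 0.0, 0.0, 1.0]]
[ 0.17061333 -0.60078195  0.23051519] [-8.06178494e-04  9.90435882e-01  1.37971373e-01 -1.17597162e-04] [ 1.39948414  0.50824986 -0.23752217  1.50104304  0.12567047  1.14891326
 -0.1547789 ] 0.9989546348035464 0.0187
```

View pics/top0.png

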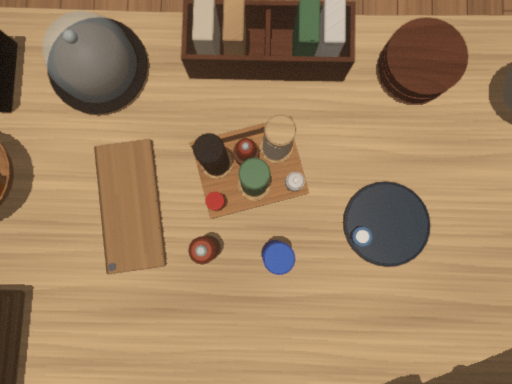

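View pics/scene0.png

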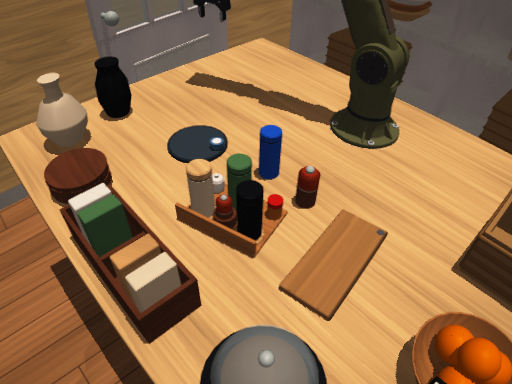

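Top view: the black canister lid is at (212,145), cream (281,128) and green (255,172). The board is centred near (130,205), the tray near (387,224) with the salt cellar at (363,237), the spice jar at (215,201) and the sugar pot at (295,181).

- **Mill candidates:** (246,149), standing in the sleeve between the canisters, and (203,250), larger and free on the counter. The smaller one in the sleeve fits the description.
- **Green candidates:** the green canister (255,177) on the stand and a blue look-alike (279,257). The green one is meant.

I'll confirm both in one enlarged crop.

Run:
```python
import cv2,numpy as np
a=cv2.imread('pics/top0.png')[105:275,180:330]; b=cv2.imread('pics/scene0.png')[115:255,170:330]
A=cv2.resize(a,None,fx=3.2,fy=3.2,interpolation=cv2.INTER_CUBIC)
B=cv2.resize(b,None,fx=2,fy=2,interpolation=cv2.INTER_CUBIC)
c=np.zeros((544,800,3),np.uint8); c[:A.shape[0],:480]=A; c[:280,480:800]=B
t=cv2.imread('pics/top0.png')[130:285,85:175]; T=cv2.resize(t,None,fx=1.7,fy=1.7); c[280:280+T.shape[0],480:480+T.shape[1]]=T
cv2.imwrite('pics/crop0.png',c)
```

```text
(no output)
```

View pics/crop0.png

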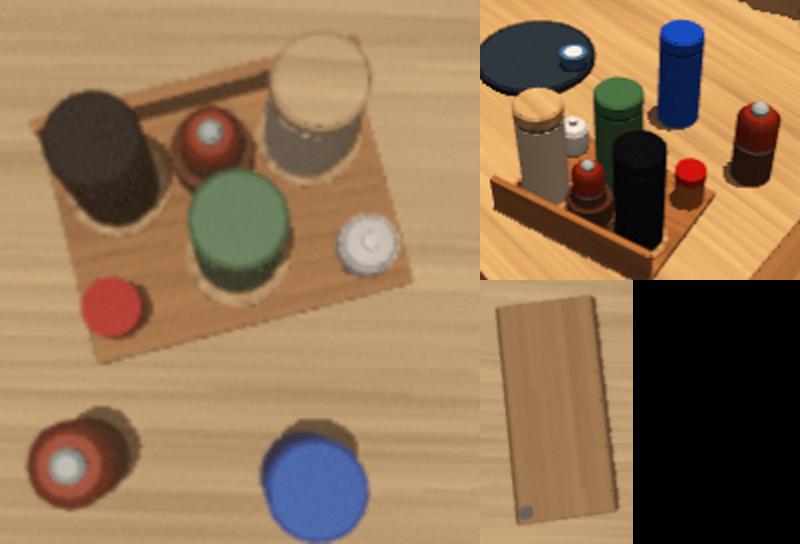

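Confirmed: the sleeve mill is the small one and the green canister is on the front pad. Next I'll fit poses to the known geometry.

```bash
cat > fit.py <<'E'
from h import *
from scipy.optimize import least_squares
d=load('top0'); c=lambda x,y:(180+(x+.5)/3.2-.5,105+(y+.5)/3.2-.5); b=lambda x,y:(85+(x-479.5)/1.7-.5,130+(y-279.5)/1.7-.5)
pts=[(c(93,141),(35,70,162)),(c(320,82),(35,-70,162)),(c(239,219),(-35,0,162)),(c(210,131),(35,0,102)),(c(100,362),(-85,115,10)),(c(411,284),(-85,-115,10)),(c(358,38),(85,-115,55)),(c(35,125),(85,115,55))]
brd=[(b(496,308),(145,65,18)),(b(593,296),(145,-65,18)),(b(617,509),(-145,-65,18)),(b(519,523),(-145,65,18))]
def fit(P,x0):
    def w(p,L): R=np.array([[np.cos(p[2]),-np.sin(p[2])],[np.sin(p[2]),np.cos(p[2])]]); return R@np.array(L[:2])/1e3+p[:2]
    f=lambda p:np.concatenate([at(d,*uv,L[2]/1e3)[:2]-w(p,L) for uv,L in P])
    r=least_squares(f,x0,loss='soft_l1',f_scale=.003); print(np.round(r.x,4),'res mm',np.round(r.fun.reshape(-1,2)*1e3,1).tolist()); return r.x,w
if __name__=='__main__':
    p,w=fit(pts,[.5,0,.2]); 
    for n,L in dict(black=(35,70),cream=(35,-70),green=(-35,0),mill=(35,0)).items(): print(n,np.round(w(p,L),4))
    q,w=fit(brd,[.5,.3,.1])
    print('board x axis',[np.round(w(q,(s,0)),4).tolist() for s in(-90,0,90)])
    print('tray',at(d,387,224,.01),'salt',at(d,363,237,.034),'jar',at(d,*c(111,307),.064),'sugar',at(d,*c(368,243),.06))
    print('blue',at(d,*c(315,489),.15),'big mill',at(d,*c(67,466),.11))
E
python3 fit.py
python3 -c "
from h import *
from scipy.spatial.transform import Rotation as R
q=robot.sense()['eef_rot'];print(R.from_quat(np.r_[q[1:],q[0]]).as_matrix().round(3))"
```

```text
[0.5941 0.0106 0.282 ] res mm [[-1.0, -0.9], [-2.0, 2.9], [3.2, 0.1], [1.2, 0.4], [3.7, -1.6], [0.2, 3.0], [-1.5, 0.0], [-2.5, -4.3]]
black [0.6083 0.0876]
cream [ 0.6472 -0.0469]
green [0.5605 0.0009]
mill [0.6278 0.0204]
[0.5088 0.2768 0.1685] res mm [[-2.3, -0.4], [-4.4, -0.2], [2.7, 2.2], [3.6, -1.2]]
board x axis [[0.4201, 0.2617], [0.5088, 0.2768], [0.5975, 0.2919]]
tray [ 0.48128229 -0.29436056  0.01      ] salt [ 0.45143889 -0.23470253  0.034     ] jar [0.51877331 0.08358586 0.064     ] sugar [ 0.56594512 -0.08449181  0.06      ]
blue [ 0.41103962 -0.0463383   0.15      ] big mill [0.41761846 0.1016486  0.11      ]
[[ 0.962  0.273 -0.   ]
 [ 0.273 -0.962  0.002]
 [-0.    -0.002 -1.   ]]
```

```bash
cat > go.py <<'E'
# usage: go.py x y z -> tool-axis shift in mm from the measured pose
import sys; from h import *; from scipy.spatial.transform import Rotation as R
s=robot.sense(); q=s['eef_rot']; M=R.from_quat(np.r_[q[1:],q[0]]).as_matrix()
t=np.array(list(map(float,sys.argv[1:4]))); v=M.T@(t-s['eef_pos'])*1e3
print('pos',np.round(s['eef_pos'],4),'t',round(float(s['time_s']),2),'w',round(float(s['grip_width']),3),'shift mm',v.round(1),'norm',np.linalg.norm(v).round(1),'yaw of y',np.arctan2(M[1,1],M[0,1]).round(4),'tilt',np.round(M[:2,2],4))
E
R='{"grip":-1,"x":24.4,"y":-21.7,"z":-3}'
python3 -m jog '[{"grip":-1,"x":24.4,"y":-21.7,"z":-3},{"grip":-1,"x":24.4,"y":-21.7,"z":-3},{"grip":-1,"x":24.4,"y":-21.7,"z":-3},{"grip":-1,"x":24.4,"y":-21.7,"z":-3},{"grip":-1,"x":24.4,"y":-21.7,"z":-3},{"grip":-1,"x":24.4,"y":-21.7,"z":-3},{"grip":-1,"x":24.4,"y":-21.7,"z":-3},{"grip":-1,"x":24.4,"y":-21.7,"z":-3},{"grip":-1,"x":24.4,"y":-21.7,"z":-3},{"grip":-1,"x":24.4,"y":-21.7,"z":-3},{"grip":-1,"x":24.4,"y":-21.7,"z":-3},{"grip":-1,"x":24.4,"y":-21.7,"z":-3},{"grip":-1,"x":24.4,"y":-21.7,"z":-3},{"grip":-1,"x":24.4,"y":-21.7,"z":-3},{"grip":-1,"x":24.4,"y":-21.7,"z":-3},{"grip":-1,"x":24.4,"y":-21.7,"z":-3},{"grip":-1,"x":24.4,"y":-21.7,"z":-3},{"grip":-1,"x":24.4,"y":-21.7,"z":-3},{"grip":-1},{"grip":-1}]'
python3 go.py .6083 .0876 .29; python3 -c "
from h import *
d=grab('wrist','w1');print(np.round(d['cam_to_world'],3).tolist())"
```

```text
pos [ 0.1706 -0.6008  0.2305] t 0.1 w 0.999 shift mm [ 609.2 -542.6  -58.6] norm 817.9 yaw of y -1.294 tilt [-0.0005  0.0016]
[[0.273, 0.922, 0.274, 0.241], [-0.962, 0.262, 0.076, -0.582], [-0.002, -0.284, 0.959, 0.374], [0.0, 0.0, 0.0, 1.0]]schema error: expected keys grip, x, y, z, ax, ay, az
```

View pics/w1.png

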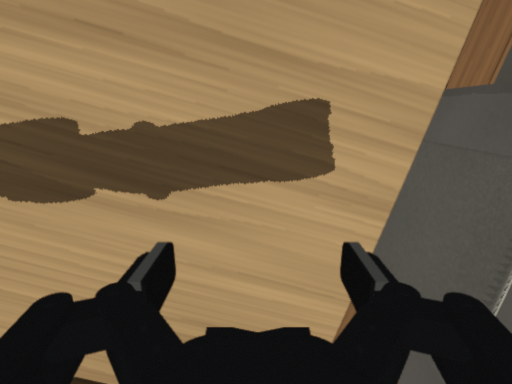

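The move was refused because every row needs all seven keys. The wrist picture only shows bare counter from the start pose, with the fingers at (150,270) and (365,270).

```bash
python3 -m jog '[{"grip":-1,"x":24,"y":-22,"z":-3,"ax":0,"ay":0,"az":0},{"grip":-1,"x":24,"y":-22,"z":-3,"ax":0,"ay":0,"az":0},{"grip":-1,"x":24,"y":-22,"z":-3,"ax":0,"ay":0,"az":0},{"grip":-1,"x":24,"y":-22,"z":-3,"ax":0,"ay":0,"az":0},{"grip":-1,"x":24,"y":-22,"z":-3,"ax":0,"ay":0,"az":0},{"grip":-1,"x":24,"y":-22,"z":-3,"ax":0,"ay":0,"az":0},{"grip":-1,"x":24,"y":-22,"z":-3,"ax":0,"ay":0,"az":0},{"grip":-1,"x":24,"y":-22,"z":-3,"ax":0,"ay":0,"az":0},{"grip":-1,"x":24,"y":-22,"z":-3,"ax":0,"ay":0,"az":0},{"grip":-1,"x":24,"y":-22,"z":-3,"ax":0,"ay":0,"az":0},{"grip":-1,"x":24,"y":-22,"z":-3,"ax":0,"ay":0,"az":0},{"grip":-1,"x":24,"y":-22,"z":-3,"ax":0,"ay":0,"az":0},{"grip":-1,"x":24,"y":-22,"z":-3,"ax":0,"ay":0,"az":0},{"grip":-1,"x":24,"y":-22,"z":-3,"ax":0,"ay":0,"az":0},{"grip":-1,"x":24,"y":-22,"z":-3,"ax":0,"ay":0,"az":0},{"grip":-1,"x":24,"y":-22,"z":-3,"ax":0,"ay":0,"az":0},{"grip":-1,"x":24,"y":-22,"z":-3,"ax":0,"ay":0,"az":0},{"grip":-1,"x":24,"y":-22,"z":-3,"ax":0,"ay":0,"az":0},{"grip":-1,"x":0,"y":0,"z":0,"ax":0,"ay":0,"az":0},{"grip":-1,"x":0,"y":0,"z":0,"ax":0,"ay":0,"az":0}]'
python3 go.py .6083 .0876 .29; python3 -c "
from h import *
d=grab('wrist','w2');print(np.round(d['cam_to_world'],3).tolist())"
```

```text
time_s: 1.82
eef_pos: [0.4787, -0.1003, 0.2852]
eef_rot: [-0.0, 0.99, 0.14, 0.0]
ft_force: [-0.6, -0.7, -0.1]
grip_width: 1.0
gripper_force: 0.0
pos [ 0.4787 -0.1003  0.2852] t 1.82 w 1.0 shift mm [ 176.6 -144.5   -4.7] norm 228.3 yaw of y -1.2896 tilt [0.     0.0007]
[[0.277, 0.921, 0.273, 0.549], [-0.961, 0.266, 0.078, -0.081], [-0.001, -0.284, 0.959, 0.429], [0.0, 0.0, 0.0, 1.0]]
```

View pics/w2.png

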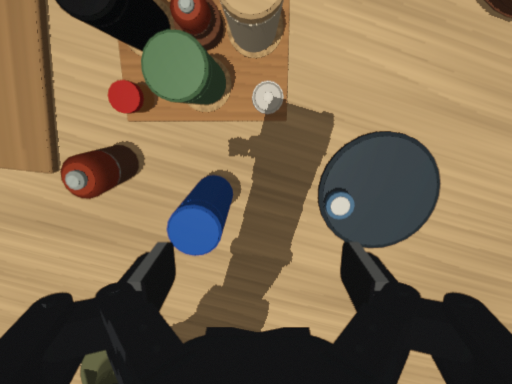

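The wrist view shows the green lid at (175,66), the spice jar lid at (125,97), the sugar pot at (267,97), the tray centred at (379,189) and the stand's near corners at (130,121) and (287,121). I'll cross-check these against the top-view fit.

Run:
```python
from h import *
d=load('w2')
for n,u,v,z in [('green',175,66,.162),('knob',186,5,.1),('jar',125,97,.064),('sugar',267,97,.06),('cornerL',130,121,.01),('cornerR',287,121,.01),('tray',379,189,.01),('salt',340,205,.034),('boardcorner',54,172,.018)]: print(n,at(d,u,v,z)[:2].round(4))
# predictions from the fit
a=.282;R=np.array([[np.cos(a),-np.sin(a)],[np.sin(a),np.cos(a)]])
for n,L in [('green',(-35,0)),('mill',(35,0)),('cL',(-85,115)),('cR',(-85,-115))]: print('pred',n,(R@np.array(L)/1e3+[.5941,.0106]).round(4))
a=.1685;R=np.array([[np.cos(a),-np.sin(a)],[np.sin(a),np.cos(a)]]);print('pred bc',R@[-.145,-.065]+[.5088,.2768])
```

```text
green [ 0.5652 -0.001 ]
knob [0.6288 0.0184]
jar [0.5197 0.0807]
sugar [ 0.5678 -0.0873]
cornerL [0.4845 0.0926]
cornerR [ 0.5469 -0.1252]
tray [ 0.4896 -0.2927]
salt [ 0.4542 -0.2346]
boardcorner [0.3807 0.1883]
pred green [0.5605 0.0009]
pred mill [0.6277 0.0203]
pred cL [0.4805 0.0974]
pred cR [ 0.5445 -0.1235]
pred bc [0.37675432 0.18840352]
```

The views agree to about 3 mm. I'm using black (.610,.0865), green (.5625,0), cream (.649,-.048), mill (.629,.0195) and tray (.487,-.2935). First move is to above black.

```bash
python3 go.py .610 .0865 .25
python3 -m jog '[{"grip":-1,"x":22,"y":-18,"z":4.4,"ax":0,"ay":0,"az":0},{"grip":-1,"x":22,"y":-18,"z":4.4,"ax":0,"ay":0,"az":0},{"grip":-1,"x":22,"y":-18,"z":4.4,"ax":0,"ay":0,"az":0},{"grip":-1,"x":22,"y":-18,"z":4.4,"ax":0,"ay":0,"az":0},{"grip":-1,"x":22,"y":-18,"z":4.4,"ax":0,"ay":0,"az":0},{"grip":-1,"x":22,"y":-18,"z":4.4,"ax":0,"ay":0,"az":0},{"grip":-1,"x":22,"y":-18,"z":4.4,"ax":0,"ay":0,"az":0},{"grip":-1,"x":22,"y":-18,"z":4.4,"ax":0,"ay":0,"az":0},{"grip":-1,"x":0,"y":0,"z":0,"ax":0,"ay":0,"az":0},{"grip":-1,"x":0,"y":0,"z":0,"ax":0,"ay":0,"az":0}]'
python3 go.py .610 .0865 .115; python3 -c "
from h import *
d=grab('wrist','w3');print('pred black lid',proj(d,(.610,.0865,.162)))"
```

```text
pos [ 0.478 -0.102  0.285] t 1.87 w 1.005 shift mm [ 178.8 -145.    34.8] norm 232.8 yaw of y -1.2925 tilt [-0.0008 -0.0001]
time_s: 2.7
eef_pos: [0.608, 0.0841, 0.249]
eef_rot: [0.0, 0.99, 0.138, -0.001]
ft_force: [-0.1, -0.2, 0.0]
grip_width: 1.002
gripper_force: 0.0
pos [0.608  0.0841 0.249 ] t 2.7 w 1.002 shift mm [  2.9  -1.7 134. ] norm 134.0 yaw of y -1.2935 tilt [-0.002  -0.0003]
pred black lid (np.float64(254.69199751463645), np.float64(196.17788810535023))
```

View pics/w3.png

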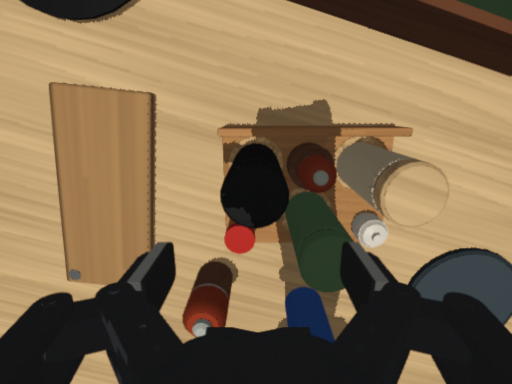

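The black lid centre is at about (254,195), matching the prediction (254.7,196.2). Cream's lid is at (413,194), and the board corners are at (51,83), (155,94) and (68,281). Descending and gripping.

```bash
python3 - <<'E'
from h import *
d=load('w3'); print('cream',at(d,413,194,.162),'knob',at(d,320,177,.1),[at(d,*p,.018)[:2].round(4).tolist() for p in((51,83),(155,94),(68,281))])
E
python3 -m jog '[{"grip":-1,"x":3,"y":-2,"z":10,"ax":0,"ay":0,"az":0},{"grip":-1,"x":0,"y":0,"z":20,"ax":0,"ay":0,"az":0},{"grip":-1,"x":0,"y":0,"z":20,"ax":0,"ay":0,"az":0},{"grip":-1,"x":0,"y":0,"z":20,"ax":0,"ay":0,"az":0},{"grip":-1,"x":0,"y":0,"z":20,"ax":0,"ay":0,"az":0},{"grip":-1,"x":0,"y":0,"z":20,"ax":0,"ay":0,"az":0},{"grip":-1,"x":0,"y":0,"z":15,"ax":0,"ay":0,"az":0},{"grip":-1,"x":0,"y":0,"z":9,"ax":0,"ay":0,"az":0},{"grip":-1,"x":0,"y":0,"z":0,"ax":0,"ay":0,"az":0}]'
python3 go.py .610 .0865 .115
python3 -m jog '[{"grip":1,"x":0,"y":0,"z":0,"ax":0,"ay":0,"az":0},{"grip":1,"x":0,"y":0,"z":0,"ax":0,"ay":0,"az":0},{"grip":1,"x":0,"y":0,"z":0,"ax":0,"ay":0,"az":0},{"grip":1,"x":0,"y":0,"z":0,"ax":0,"ay":0,"az":0},{"grip":1,"x":0,"y":0,"z":0,"ax":0,"ay":0,"az":0},{"grip":1,"x":0,"y":0,"z":0,"ax":0,"ay":0,"az":0},{"grip":1,"x":0,"y":0,"z":0,"ax":0,"ay":0,"az":0},{"grip":1,"x":0,"y":0,"z":0,"ax":0,"ay":0,"az":0},{"grip":1,"x":0,"y":0,"z":0,"ax":0,"ay":0,"az":0},{"grip":1,"x":0,"y":0,"z":0,"ax":0,"ay":0,"az":0}]'; python3 go.py .610 .0865 .115
```

```text
cream [ 0.64887924 -0.04326     0.162     ] knob [0.63099072 0.02099947 0.1       ] [[0.6401, 0.3616], [0.6621, 0.2328], [0.3568, 0.3158]]
time_s: 3.5
eef_pos: [0.6091, 0.0852, 0.114]
eef_rot: [0.0, 0.991, 0.137, -0.002]
ft_force: [-0.2, -0.3, 0.9]
grip_width: 0.999
gripper_force: 0.0
pos [0.6091 0.0852 0.114 ] t 3.5 w 0.999 shift mm [ 1.3 -1.  -1. ] norm 1.9 yaw of y -1.2958 tilt [-0.0035 -0.0013]
time_s: 4.33
eef_pos: [0.6113, 0.0875, 0.1175]
eef_rot: [-0.0, 0.99, 0.138, 0.001]
ft_force: [-0.2, -0.0, 7.1]
grip_width: 0.687
gripper_force: 65.2
pos [0.6113 0.0875 0.1175] t 4.33 w 0.687 shift mm [-1.5  0.6  2.5] norm 3.0 yaw of y -1.294 tilt [0.0027 0.0004]
```

Grip is good: 65 N, with a width of about 58 mm. The tool axes line up with the stand's, so I'll keep a ledger in the stand frame with y negated. Black is at (35,-70) and the far board slot at (76,-270).

```bash
python3 -m jog '[{"grip":1,"x":0,"y":0,"z":-10,"ax":0,"ay":0,"az":0},{"grip":1,"x":0,"y":0,"z":-18,"ax":0,"ay":0,"az":0},{"grip":1,"x":0,"y":0,"z":-18,"ax":0,"ay":0,"az":0},{"grip":1,"x":0,"y":0,"z":-18,"ax":0,"ay":0,"az":0},{"grip":1,"x":0,"y":0,"z":-18,"ax":0,"ay":0,"az":0},{"grip":1,"x":0,"y":0,"z":-18,"ax":0,"ay":0,"az":0},{"grip":1,"x":4,"y":-20,"z":0,"ax":0,"ay":0,"az":0},{"grip":1,"x":4,"y":-20,"z":0,"ax":0,"ay":0,"az":0},{"grip":1,"x":4,"y":-20,"z":0,"ax":0,"ay":0,"az":0},{"grip":1,"x":4,"y":-20,"z":0,"ax":0,"ay":0,"az":0},{"grip":1,"x":4,"y":-20,"z":0,"ax":0,"ay":0,"az":0},{"grip":1,"x":4,"y":-20,"z":0,"ax":0,"ay":0,"az":0},{"grip":1,"x":4,"y":-20,"z":0,"ax":0,"ay":0,"az":0},{"grip":1,"x":4,"y":-20,"z":0,"ax":0,"ay":0,"az":0},{"grip":1,"x":4,"y":-20,"z":0,"ax":0,"ay":0,"az":0},{"grip":1,"x":5,"y":-20,"z":0,"ax":0,"ay":0,"az":0},{"grip":1,"x":0,"y":0,"z":0,"ax":0,"ay":0,"az":0},{"grip":1,"x":0,"y":0,"z":0,"ax":0,"ay":0,"az":0},{"grip":1,"x":0,"y":0,"z":0,"ax":0,"ay":0,"az":0}]'
python3 go.py .5957 .2898 .215; python3 -c "
from h import *
d=grab('scene','s1')"
```

```text
time_s: 5.92
eef_pos: [0.5951, 0.2898, 0.2159]
eef_rot: [0.001, 0.99, 0.138, -0.0]
ft_force: [0.1, -0.5, -3.2]
grip_width: 0.684
gripper_force: 65.3
pos [0.5951 0.2898 0.2159] t 5.92 w 0.684 shift mm [0.6 0.1 0.9] norm 1.1 yaw of y -1.2942 tilt [-0.0006 -0.0014]
```

View pics/s1.png

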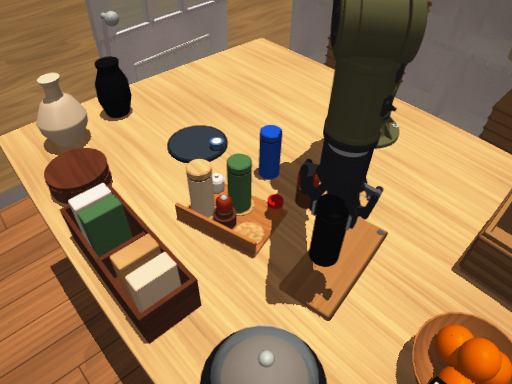

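The black canister hangs upright in the gripper at (328,230) above the far end of the board, and its pad at (250,232) is free. Lowering 93 mm (the board is 6 mm above the pad) and releasing.

```bash
python3 -m jog '[{"grip":1,"x":0,"y":0,"z":15,"ax":0,"ay":0,"az":0},{"grip":1,"x":0,"y":0,"z":15,"ax":0,"ay":0,"az":0},{"grip":1,"x":0,"y":0,"z":15,"ax":0,"ay":0,"az":0},{"grip":1,"x":0,"y":0,"z":15,"ax":0,"ay":0,"az":0},{"grip":1,"x":0,"y":0,"z":15,"ax":0,"ay":0,"az":0},{"grip":1,"x":0,"y":0,"z":10,"ax":0,"ay":0,"az":0},{"grip":1,"x":0,"y":0,"z":5,"ax":0,"ay":0,"az":0},{"grip":1,"x":0,"y":0,"z":3,"ax":0,"ay":0,"az":0},{"grip":1,"x":0,"y":0,"z":0,"ax":0,"ay":0,"az":0},{"grip":1,"x":0,"y":0,"z":0,"ax":0,"ay":0,"az":0}]'
python3 go.py .5957 .2898 .121
python3 -m jog '[{"grip":-1,"x":0,"y":0,"z":0,"ax":0,"ay":0,"az":0},{"grip":-1,"x":0,"y":0,"z":0,"ax":0,"ay":0,"az":0},{"grip":-1,"x":0,"y":0,"z":0,"ax":0,"ay":0,"az":0},{"grip":-1,"x":0,"y":0,"z":0,"ax":0,"ay":0,"az":0},{"grip":-1,"x":0,"y":0,"z":0,"ax":0,"ay":0,"az":0},{"grip":-1,"x":0,"y":0,"z":0,"ax":0,"ay":0,"az":0},{"grip":-1,"x":0,"y":0,"z":-13,"ax":0,"ay":0,"az":0},{"grip":-1,"x":0,"y":0,"z":-20,"ax":0,"ay":0,"az":0},{"grip":-1,"x":0,"y":0,"z":-20,"ax":0,"ay":0,"az":0},{"grip":-1,"x":0,"y":0,"z":-20,"ax":0,"ay":0,"az":0},{"grip":-1,"x":0,"y":0,"z":-20,"ax":0,"ay":0,"az":0},{"grip":-1,"x":0,"y":0,"z":0,"ax":0,"ay":0,"az":0},{"grip":-1,"x":0,"y":0,"z":0,"ax":0,"ay":0,"az":0}]'
python3 go.py .5625 0 .215
```

```text
time_s: 6.8
eef_pos: [0.5958, 0.2906, 0.1239]
eef_rot: [-0.0, 0.99, 0.138, 0.001]
ft_force: [-0.0, -0.1, -3.2]
grip_width: 0.68
gripper_force: 65.3
pos [0.5958 0.2906 0.1239] t 6.8 w 0.68 shift mm [-0.3  0.8  2.9] norm 3.1 yaw of y -1.2945 tilt [0.0013 0.0006]
time_s: 7.88
eef_pos: [0.5957, 0.2912, 0.2174]
eef_rot: [-0.0, 0.99, 0.138, 0.001]
ft_force: [0.3, -0.5, -0.3]
grip_width: 0.999
gripper_force: 0.0
pos [0.5957 0.2912 0.2174] t 7.88 w 0.999 shift mm [-111.4  271.     1.9] norm 293.1 yaw of y -1.2941 tilt [0.0023 0.0012]
```

```bash
python3 -m jog '[{"grip":-1,"x":-8,"y":19,"z":0,"ax":0,"ay":0,"az":0},{"grip":-1,"x":-8,"y":19,"z":0,"ax":0,"ay":0,"az":0},{"grip":-1,"x":-8,"y":19,"z":0,"ax":0,"ay":0,"az":0},{"grip":-1,"x":-8,"y":19,"z":0,"ax":0,"ay":0,"az":0},{"grip":-1,"x":-8,"y":19,"z":0,"ax":0,"ay":0,"az":0},{"grip":-1,"x":-8,"y":19,"z":0,"ax":0,"ay":0,"az":0},{"grip":-1,"x":-8,"y":19,"z":0,"ax":0,"ay":0,"az":0},{"grip":-1,"x":-8,"y":19,"z":0,"ax":0,"ay":0,"az":0},{"grip":-1,"x":-8,"y":19,"z":0,"ax":0,"ay":0,"az":0},{"grip":-1,"x":-8,"y":19,"z":0,"ax":0,"ay":0,"az":0},{"grip":-1,"x":-8,"y":19,"z":0,"ax":0,"ay":0,"az":0},{"grip":-1,"x":-8,"y":19,"z":0,"ax":0,"ay":0,"az":0},{"grip":-1,"x":-8,"y":19,"z":0,"ax":0,"ay":0,"az":0},{"grip":-1,"x":-7,"y":23,"z":0,"ax":0,"ay":0,"az":0},{"grip":-1,"x":0,"y":0,"z":0,"ax":0,"ay":0,"az":0},{"grip":-1,"x":0,"y":0,"z":0,"ax":0,"ay":0,"az":0},{"grip":-1,"x":0,"y":0,"z":0,"ax":0,"ay":0,"az":0}]'
python3 go.py .5625 0 .115
python3 - <<'E'
from h import *
d=grab('wrist','w4'); t=grab('top','t4'); s=robot.sense(); print('pred lid',proj(d,(.5625,0,.162)))
im=d['pixels']; hsv=cv2.cvtColor(im,cv2.COLOR_BGR2HSV); m=cv2.inRange(hsv,(40,60,40),(85,255,255)); m[240:]=0; 
n,l,st,c=cv2.connectedComponentsWithStats(m); i=1+np.argmax(st[1:,4]); print(st[i],c[i])
cv2.imwrite('pics/c4.png',np.hstack([cv2.resize(im[100:300,130:400],(400,296)),cv2.resize(t['pixels'][100:300,80:350],(400,296))]))
E
```

```text
time_s: 9.3
eef_pos: [0.5618, 0.0012, 0.2154]
eef_rot: [-0.0, 0.99, 0.138, -0.001]
ft_force: [-0.0, 0.0, -0.1]
grip_width: 0.999
gripper_force: 0.0
pos [0.5618 0.0012 0.2154] t 9.3 w 0.999 shift mm [  0.4   1.4 100.4] norm 100.4 yaw of y -1.2939 tilt [-0.0011  0.0007]
pred lid (np.float64(258.45811072684523), np.float64(212.4548096822324))
[ 221  147   78   93 5567] [259.15052991 197.38871924]
```

View pics/c4.png

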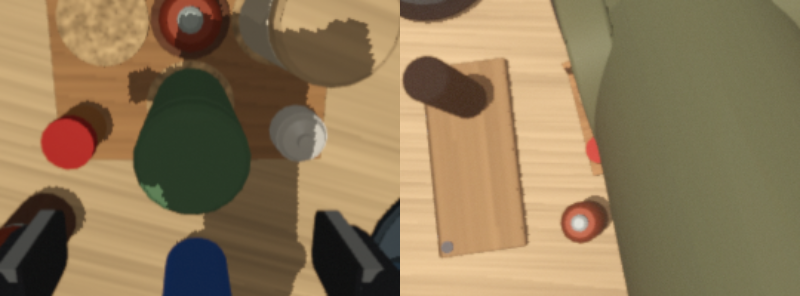

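Left half: the green lid is at about (259,206) in the full frame, 4 mm farther in x than predicted, so I'm shifting +3. Right half: black stands upright at the far end of the board.

```bash
python3 -m jog '[{"grip":-1,"x":3,"y":0,"z":15,"ax":0,"ay":0,"az":0},{"grip":-1,"x":0,"y":0,"z":20,"ax":0,"ay":0,"az":0},{"grip":-1,"x":0,"y":0,"z":20,"ax":0,"ay":0,"az":0},{"grip":-1,"x":0,"y":0,"z":20,"ax":0,"ay":0,"az":0},{"grip":-1,"x":0,"y":0,"z":15,"ax":0,"ay":0,"az":0},{"grip":-1,"x":0,"y":0,"z":10,"ax":0,"ay":0,"az":0},{"grip":-1,"x":0,"y":0,"z":0,"ax":0,"ay":0,"az":0},{"grip":-1,"x":0,"y":0,"z":0,"ax":0,"ay":0,"az":0},{"grip":1,"x":0,"y":0,"z":0,"ax":0,"ay":0,"az":0},{"grip":1,"x":0,"y":0,"z":0,"ax":0,"ay":0,"az":0},{"grip":1,"x":0,"y":0,"z":0,"ax":0,"ay":0,"az":0},{"grip":1,"x":0,"y":0,"z":0,"ax":0,"ay":0,"az":0},{"grip":1,"x":0,"y":0,"z":0,"ax":0,"ay":0,"az":0},{"grip":1,"x":0,"y":0,"z":0,"ax":0,"ay":0,"az":0},{"grip":1,"x":0,"y":0,"z":0,"ax":0,"ay":0,"az":0},{"grip":1,"x":0,"y":0,"z":0,"ax":0,"ay":0,"az":0},{"grip":1,"x":0,"y":0,"z":0,"ax":0,"ay":0,"az":0},{"grip":1,"x":0,"y":0,"z":0,"ax":0,"ay":0,"az":0}]'; python3 go.py .5654 0.0008 .115
```

```text
time_s: 10.9
eef_pos: [0.5659, 0.0016, 0.1174]
eef_rot: [0.0, 0.99, 0.138, 0.001]
ft_force: [0.2, -0.3, 6.4]
grip_width: 0.682
gripper_force: 65.1
pos [0.5659 0.0016 0.1174] t 10.9 w 0.682 shift mm [-0.7  0.6  2.4] norm 2.6 yaw of y -1.2942 tilt [0.0025 0.    ]
```

```bash
python3 -m jog '[{"grip":1,"x":0,"y":0,"z":-22,"ax":0,"ay":0,"az":0},{"grip":1,"x":0,"y":0,"z":-22,"ax":0,"ay":0,"az":0},{"grip":1,"x":0,"y":0,"z":-22,"ax":0,"ay":0,"az":0},{"grip":1,"x":0,"y":0,"z":-22,"ax":0,"ay":0,"az":0},{"grip":1,"x":0,"y":0,"z":-22,"ax":0,"ay":0,"az":0},{"grip":1,"x":1.5,"y":-20,"z":0,"ax":0,"ay":0,"az":0},{"grip":1,"x":1.5,"y":-20,"z":0,"ax":0,"ay":0,"az":0},{"grip":1,"x":1.5,"y":-20,"z":0,"ax":0,"ay":0,"az":0},{"grip":1,"x":1.5,"y":-20,"z":0,"ax":0,"ay":0,"az":0},{"grip":1,"x":1.5,"y":-20,"z":0,"ax":0,"ay":0,"az":0},{"grip":1,"x":1.5,"y":-20,"z":0,"ax":0,"ay":0,"az":0},{"grip":1,"x":1.5,"y":-20,"z":0,"ax":0,"ay":0,"az":0},{"grip":1,"x":1.5,"y":-20,"z":0,"ax":0,"ay":0,"az":0},{"grip":1,"x":1.5,"y":-20,"z":0,"ax":0,"ay":0,"az":0},{"grip":1,"x":1.5,"y":-20,"z":0,"ax":0,"ay":0,"az":0},{"grip":1,"x":1.5,"y":-20,"z":0,"ax":0,"ay":0,"az":0},{"grip":1,"x":1.5,"y":-20,"z":0,"ax":0,"ay":0,"az":0},{"grip":1,"x":1.5,"y":-20,"z":0,"ax":0,"ay":0,"az":0},{"grip":1,"x":1.5,"y":-20,"z":0,"ax":0,"ay":0,"az":0},{"grip":1,"x":0,"y":0,"z":0,"ax":0,"ay":0,"az":0}]'
python3 -m jog '[{"grip":1,"x":0,"y":0,"z":0,"ax":0,"ay":0,"az":0},{"grip":1,"x":0,"y":0,"z":0,"ax":0,"ay":0,"az":0}]' | grep pos; python3 go.py .509 .275 .225
```

```text
time_s: 12.57
eef_pos: [0.5063, 0.2815, 0.2259]
eef_rot: [-0.002, 0.99, 0.141, -0.001]
ft_force: [0.7, 1.0, -4.4]
grip_width: 0.684
gripper_force: 67.1
eef_pos: [0.5086, 0.2757, 0.2255]
pos [0.5086 0.2757 0.2255] t 12.73 w 0.682 shift mm [0.2 0.8 0.5] norm 1.0 yaw of y -1.294 tilt [-0.0009 -0.0014]
```

Lowering green by 103 mm, then releasing, rising 110 and moving over to cream (ledger (35,70), so a shift of +46 in x and +350 in y).

```bash
python3 -m jog '[{"grip":1,"x":0,"y":0,"z":18,"ax":0,"ay":0,"az":0},{"grip":1,"x":0,"y":0,"z":18,"ax":0,"ay":0,"az":0},{"grip":1,"x":0,"y":0,"z":18,"ax":0,"ay":0,"az":0},{"grip":1,"x":0,"y":0,"z":18,"ax":0,"ay":0,"az":0},{"grip":1,"x":0,"y":0,"z":15,"ax":0,"ay":0,"az":0},{"grip":1,"x":0,"y":0,"z":8,"ax":0,"ay":0,"az":0},{"grip":1,"x":0,"y":0,"z":5,"ax":0,"ay":0,"az":0},{"grip":1,"x":0,"y":0,"z":4,"ax":0,"ay":0,"az":0},{"grip":1,"x":0,"y":0,"z":0,"ax":0,"ay":0,"az":0},{"grip":1,"x":0,"y":0,"z":0,"ax":0,"ay":0,"az":0}]'
python3 -m jog '[{"grip":-1,"x":0,"y":0,"z":0,"ax":0,"ay":0,"az":0},{"grip":-1,"x":0,"y":0,"z":0,"ax":0,"ay":0,"az":0},{"grip":-1,"x":0,"y":0,"z":0,"ax":0,"ay":0,"az":0},{"grip":-1,"x":0,"y":0,"z":0,"ax":0,"ay":0,"az":0},{"grip":-1,"x":0,"y":0,"z":0,"ax":0,"ay":0,"az":0},{"grip":-1,"x":0,"y":0,"z":0,"ax":0,"ay":0,"az":0},{"grip":-1,"x":0,"y":0,"z":-13,"ax":0,"ay":0,"az":0},{"grip":-1,"x":0,"y":0,"z":-20,"ax":0,"ay":0,"az":0},{"grip":-1,"x":0,"y":0,"z":-20,"ax":0,"ay":0,"az":0},{"grip":-1,"x":0,"y":0,"z":-20,"ax":0,"ay":0,"az":0},{"grip":-1,"x":0,"y":0,"z":-20,"ax":0,"ay":0,"az":0},{"grip":-1,"x":0,"y":0,"z":-10,"ax":0,"ay":0,"az":0},{"grip":-1,"x":0,"y":0,"z":0,"ax":0,"ay":0,"az":0}]'
python3 -m jog '[{"grip":-1,"x":3,"y":25,"z":0,"ax":0,"ay":0,"az":0},{"grip":-1,"x":3,"y":25,"z":0,"ax":0,"ay":0,"az":0},{"grip":-1,"x":3,"y":25,"z":0,"ax":0,"ay":0,"az":0},{"grip":-1,"x":3,"y":25,"z":0,"ax":0,"ay":0,"az":0},{"grip":-1,"x":3,"y":25,"z":0,"ax":0,"ay":0,"az":0},{"grip":-1,"x":3,"y":25,"z":0,"ax":0,"ay":0,"az":0},{"grip":-1,"x":3,"y":25,"z":0,"ax":0,"ay":0,"az":0},{"grip":-1,"x":3,"y":25,"z":0,"ax":0,"ay":0,"az":0},{"grip":-1,"x":3,"y":25,"z":0,"ax":0,"ay":0,"az":0},{"grip":-1,"x":3,"y":25,"z":0,"ax":0,"ay":0,"az":0},{"grip":-1,"x":4,"y":25,"z":0,"ax":0,"ay":0,"az":0},{"grip":-1,"x":4,"y":25,"z":0,"ax":0,"ay":0,"az":0},{"grip":-1,"x":4,"y":25,"z":0,"ax":0,"ay":0,"az":0},{"grip":-1,"x":4,"y":24,"z":0,"ax":0,"ay":0,"az":0},{"grip":-1,"x":0,"y":0,"z":0,"ax":0,"ay":0,"az":0},{"grip":-1,"x":0,"y":0,"z":0,"ax":0,"ay":0,"az":0},{"grip":-1,"x":0,"y":0,"z":0,"ax":0,"ay":0,"az":0},{"grip":-1,"x":0,"y":0,"z":0,"ax":0,"ay":0,"az":0}]'
python3 go.py .649 -.0480 .115
python3 - <<'E'
from h import *
d=grab('wrist','w5'); s=grab('scene','s5'); print('pred lid',proj(d,(.649,-.048,.162)))
cv2.imwrite('pics/c5.png',np.hstack([cv2.resize(d['pixels'][100:300,130:400],(400,296)),cv2.resize(s['pixels'][120:320,130:400],(400,296))]))
E
```

```text
time_s: 13.57
eef_pos: [0.5097, 0.2762, 0.1235]
eef_rot: [0.0, 0.99, 0.138, 0.001]
ft_force: [-0.8, -2.9, 4.0]
grip_width: 0.68
gripper_force: 67.6
time_s: 14.65
eef_pos: [0.5097, 0.2774, 0.2273]
eef_rot: [-0.001, 0.99, 0.138, 0.002]
ft_force: [0.5, -0.7, -1.2]
grip_width: 1.001
gripper_force: 0.0
time_s: 16.15
eef_pos: [0.6479, -0.045, 0.2245]
eef_rot: [-0.001, 0.99, 0.139, -0.0]
ft_force: [-0.2, 0.5, 0.3]
grip_width: 0.997
gripper_force: 0.0
pos [ 0.6479 -0.045   0.2245] t 16.15 w 0.997 shift mm [  0.4   3.4 109.5] norm 109.6 yaw of y -1.292 tilt [-0.001   0.0009]
pred lid (np.float64(260.9567816057086), np.float64(208.45548258332687))
```

View pics/c5.png

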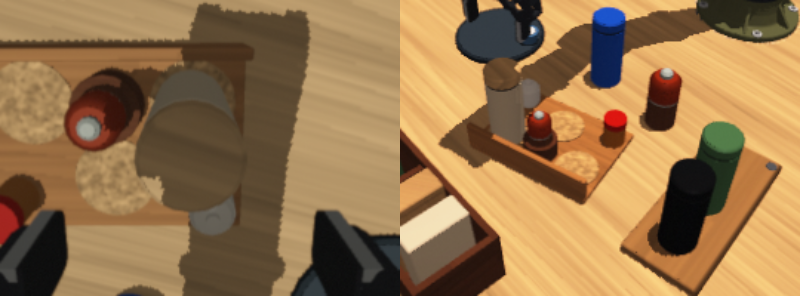

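Left: the cream lid is at about (258,205) in the full frame, so shift x by +3. Right: black and green stand upright on the board. Descend and grip.

```bash
python3 -m jog '[{"grip":-1,"x":3,"y":0,"z":15,"ax":0,"ay":0,"az":0},{"grip":-1,"x":0,"y":0,"z":20,"ax":0,"ay":0,"az":0},{"grip":-1,"x":0,"y":0,"z":20,"ax":0,"ay":0,"az":0},{"grip":-1,"x":0,"y":0,"z":20,"ax":0,"ay":0,"az":0},{"grip":-1,"x":0,"y":0,"z":20,"ax":0,"ay":0,"az":0},{"grip":-1,"x":0,"y":0,"z":15,"ax":0,"ay":0,"az":0},{"grip":-1,"x":0,"y":0,"z":0,"ax":0,"ay":0,"az":0},{"grip":-1,"x":0,"y":0,"z":0,"ax":0,"ay":0,"az":0},{"grip":1,"x":0,"y":0,"z":0,"ax":0,"ay":0,"az":0},{"grip":1,"x":0,"y":0,"z":0,"ax":0,"ay":0,"az":0},{"grip":1,"x":0,"y":0,"z":0,"ax":0,"ay":0,"az":0},{"grip":1,"x":0,"y":0,"z":0,"ax":0,"ay":0,"az":0},{"grip":1,"x":0,"y":0,"z":0,"ax":0,"ay":0,"az":0},{"grip":1,"x":0,"y":0,"z":0,"ax":0,"ay":0,"az":0},{"grip":1,"x":0,"y":0,"z":0,"ax":0,"ay":0,"az":0},{"grip":1,"x":0,"y":0,"z":0,"ax":0,"ay":0,"az":0},{"grip":1,"x":0,"y":0,"z":0,"ax":0,"ay":0,"az":0},{"grip":1,"x":0,"y":0,"z":0,"ax":0,"ay":0,"az":0}]'; python3 go.py .4223 .2602 .235
```

```text
time_s: 17.75
eef_pos: [0.6522, -0.0453, 0.117]
eef_rot: [0.0, 0.99, 0.138, 0.002]
ft_force: [-0.8, 1.0, 5.5]
grip_width: 0.688
gripper_force: 64.7
pos [ 0.6522 -0.0453  0.117 ] t 17.75 w 0.688 shift mm [-137.3 -356.6 -118.6] norm 400.1 yaw of y -1.2939 tilt [0.003  0.0002]
```

```bash
python3 -m jog '[{"grip":1,"x":0,"y":0,"z":-20,"ax":0,"ay":0,"az":0},{"grip":1,"x":0,"y":0,"z":-20,"ax":0,"ay":0,"az":0},{"grip":1,"x":0,"y":0,"z":-20,"ax":0,"ay":0,"az":0},{"grip":1,"x":0,"y":0,"z":-20,"ax":0,"ay":0,"az":0},{"grip":1,"x":0,"y":0,"z":-20,"ax":0,"ay":0,"az":0},{"grip":1,"x":0,"y":0,"z":-20,"ax":0,"ay":0,"az":0},{"grip":1,"x":0,"y":0,"z":0,"ax":0,"ay":0,"az":0}]'
python3 -m jog '[{"grip":1,"x":-7.5,"y":-20,"z":0,"ax":0,"ay":0,"az":0},{"grip":1,"x":-7.5,"y":-20,"z":0,"ax":0,"ay":0,"az":0},{"grip":1,"x":-7.5,"y":-20,"z":0,"ax":0,"ay":0,"az":0},{"grip":1,"x":-7.5,"y":-20,"z":0,"ax":0,"ay":0,"az":0},{"grip":1,"x":-7.5,"y":-20,"z":0,"ax":0,"ay":0,"az":0},{"grip":1,"x":-7.5,"y":-20,"z":0,"ax":0,"ay":0,"az":0},{"grip":1,"x":-7.5,"y":-20,"z":0,"ax":0,"ay":0,"az":0},{"grip":1,"x":-7.5,"y":-20,"z":0,"ax":0,"ay":0,"az":0},{"grip":1,"x":-7.5,"y":-20,"z":0,"ax":0,"ay":0,"az":0},{"grip":1,"x":-7.5,"y":-20,"z":0,"ax":0,"ay":0,"az":0},{"grip":1,"x":-7.5,"y":-20,"z":0,"ax":0,"ay":0,"az":0},{"grip":1,"x":-7.5,"y":-20,"z":0,"ax":0,"ay":0,"az":0},{"grip":1,"x":-7.5,"y":-20,"z":0,"ax":0,"ay":0,"az":0},{"grip":1,"x":-7.5,"y":-20,"z":0,"ax":0,"ay":0,"az":0},{"grip":1,"x":-7.5,"y":-20,"z":0,"ax":0,"ay":0,"az":0},{"grip":1,"x":-7.5,"y":-20,"z":0,"ax":0,"ay":0,"az":0},{"grip":1,"x":-7.5,"y":-20,"z":0,"ax":0,"ay":0,"az":0},{"grip":1,"x":-7.5,"y":-18,"z":0,"ax":0,"ay":0,"az":0},{"grip":1,"x":0,"y":0,"z":0,"ax":0,"ay":0,"az":0},{"grip":1,"x":0,"y":0,"z":0,"ax":0,"ay":0,"az":0}]'
python3 -m jog '[{"grip":1,"x":0,"y":0,"z":0,"ax":0,"ay":0,"az":0},{"grip":1,"x":0,"y":0,"z":0,"ax":0,"ay":0,"az":0}]' | grep pos; python3 go.py .4223 .2602 .225
```

```text
time_s: 18.33
eef_pos: [0.6529, -0.0454, 0.2396]
eef_rot: [0.001, 0.99, 0.138, 0.003]
ft_force: [1.1, 0.8, -2.7]
grip_width: 0.687
gripper_force: 66.2
time_s: 20.0
eef_pos: [0.4224, 0.2623, 0.2344]
eef_rot: [0.0, 0.99, 0.139, -0.0]
ft_force: [1.9, -1.1, -3.4]
grip_width: 0.684
gripper_force: 66.3
eef_pos: [0.4241, 0.2606, 0.2346]
pos [0.4241 0.2606 0.2346] t 20.17 w 0.685 shift mm [-1.8 -0.1  9.6] norm 9.8 yaw of y -1.2955 tilt [-0.0003 -0.0008]
```

```bash
python3 -m jog '[{"grip":1,"x":0,"y":0,"z":18,"ax":0,"ay":0,"az":0},{"grip":1,"x":0,"y":0,"z":18,"ax":0,"ay":0,"az":0},{"grip":1,"x":0,"y":0,"z":18,"ax":0,"ay":0,"az":0},{"grip":1,"x":0,"y":0,"z":18,"ax":0,"ay":0,"az":0},{"grip":1,"x":0,"y":0,"z":18,"ax":0,"ay":0,"az":0},{"grip":1,"x":0,"y":0,"z":14,"ax":0,"ay":0,"az":0},{"grip":1,"x":0,"y":0,"z":5,"ax":0,"ay":0,"az":0},{"grip":1,"x":0,"y":0,"z":4,"ax":0,"ay":0,"az":0},{"grip":1,"x":0,"y":0,"z":0,"ax":0,"ay":0,"az":0},{"grip":1,"x":0,"y":0,"z":0,"ax":0,"ay":0,"az":0}]'
python3 -m jog '[{"grip":-1,"x":0,"y":0,"z":0,"ax":0,"ay":0,"az":0},{"grip":-1,"x":0,"y":0,"z":0,"ax":0,"ay":0,"az":0},{"grip":-1,"x":0,"y":0,"z":0,"ax":0,"ay":0,"az":0},{"grip":-1,"x":0,"y":0,"z":0,"ax":0,"ay":0,"az":0},{"grip":-1,"x":0,"y":0,"z":0,"ax":0,"ay":0,"az":0},{"grip":-1,"x":0,"y":0,"z":0,"ax":0,"ay":0,"az":0},{"grip":-1,"x":0,"y":0,"z":-13,"ax":0,"ay":0,"az":0},{"grip":-1,"x":0,"y":0,"z":-20,"ax":0,"ay":0,"az":0},{"grip":-1,"x":0,"y":0,"z":-20,"ax":0,"ay":0,"az":0},{"grip":-1,"x":0,"y":0,"z":-20,"ax":0,"ay":0,"az":0},{"grip":-1,"x":0,"y":0,"z":-20,"ax":0,"ay":0,"az":0},{"grip":-1,"x":0,"y":0,"z":-20,"ax":0,"ay":0,"az":0},{"grip":-1,"x":0,"y":0,"z":0,"ax":0,"ay":0,"az":0}]'
python3 -m jog '[{"grip":-1,"x":9.5,"y":20.6,"z":0,"ax":0,"ay":0,"az":0},{"grip":-1,"x":9.5,"y":20.6,"z":0,"ax":0,"ay":0,"az":0},{"grip":-1,"x":9.5,"y":20.6,"z":0,"ax":0,"ay":0,"az":0},{"grip":-1,"x":9.5,"y":20.6,"z":0,"ax":0,"ay":0,"az":0},{"grip":-1,"x":9.5,"y":20.6,"z":0,"ax":0,"ay":0,"az":0},{"grip":-1,"x":9.5,"y":20.6,"z":0,"ax":0,"ay":0,"az":0},{"grip":-1,"x":9.5,"y":20.6,"z":0,"ax":0,"ay":0,"az":0},{"grip":-1,"x":9.5,"y":20.6,"z":0,"ax":0,"ay":0,"az":0},{"grip":-1,"x":9.5,"y":20.6,"z":0,"ax":0,"ay":0,"az":0},{"grip":-1,"x":9.5,"y":20.6,"z":0,"ax":0,"ay":0,"az":0},{"grip":-1,"x":9.5,"y":20.6,"z":0,"ax":0,"ay":0,"az":0},{"grip":-1,"x":9.5,"y":20.6,"z":0,"ax":0,"ay":0,"az":0},{"grip":-1,"x":9.5,"y":20.6,"z":0,"ax":0,"ay":0,"az":0},{"grip":-1,"x":9.5,"y":20.6,"z":0,"ax":0,"ay":0,"az":0},{"grip":-1,"x":0,"y":0,"z":0,"ax":0,"ay":0,"az":0},{"grip":-1,"x":0,"y":0,"z":0,"ax":0,"ay":0,"az":0},{"grip":-1,"x":0,"y":0,"z":0,"ax":0,"ay":0,"az":0},{"grip":-1,"x":0,"y":0,"z":0,"ax":0,"ay":0,"az":0}]'
python3 go.py .6305 .0205 .06
python3 - <<'E'
from h import *
d=grab('wrist','w6'); s=grab('scene','s6'); print('pred knob',proj(d,(.6305,.0205,.101)),'sleeve rim',proj(d,(.6305,.0205,.045)))
cv2.imwrite('pics/c6.png',np.hstack([cv2.resize(d['pixels'][80:280,130:400],(400,296)),cv2.resize(s['pixels'][120:320,130:400],(400,296))]))
E
```

```text
time_s: 21.0
eef_pos: [0.4244, 0.2617, 0.1229]
eef_rot: [-0.0, 0.991, 0.137, 0.001]
ft_force: [0.5, 0.0, -0.3]
grip_width: 0.687
gripper_force: 66.2
time_s: 22.08
eef_pos: [0.4248, 0.2631, 0.2386]
eef_rot: [-0.001, 0.99, 0.138, 0.003]
ft_force: [0.2, 0.8, -0.0]
grip_width: 1.004
gripper_force: 0.0
time_s: 23.58
eef_pos: [0.6297, 0.0219, 0.2349]
eef_rot: [-0.0, 0.99, 0.139, -0.0]
ft_force: [-0.2, 0.3, -0.1]
grip_width: 1.005
gripper_force: 0.0
pos [0.6297 0.0219 0.2349] t 23.58 w 1.005 shift mm [  0.4   1.7 174.9] norm 174.9 yaw of y -1.2923 tilt [-0.0006  0.0006]
pred knob (np.float64(258.5461615513991), np.float64(184.92166447059753)) sleeve rim (np.float64(258.4347971697614), np.float64(173.1481403057362))
```

View pics/c6.png

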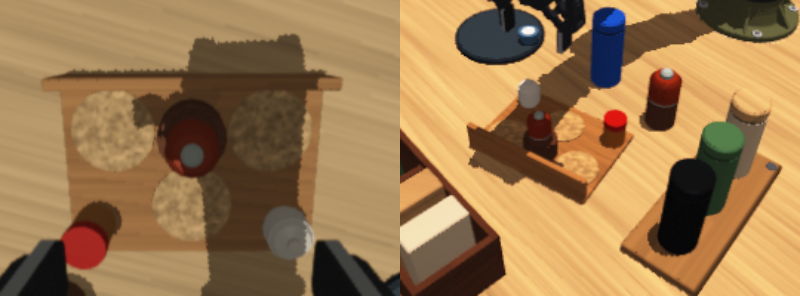

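The knob is at (259.6,184.8), matching the prediction. All three canisters stand upright on the board and the mill is still in its sleeve. Descend and grip.

```bash
python3 -m jog '[{"grip":-1,"x":0,"y":1,"z":20,"ax":0,"ay":0,"az":0},{"grip":-1,"x":0,"y":0,"z":20,"ax":0,"ay":0,"az":0},{"grip":-1,"x":0,"y":0,"z":20,"ax":0,"ay":0,"az":0},{"grip":-1,"x":0,"y":0,"z":20,"ax":0,"ay":0,"az":0},{"grip":-1,"x":0,"y":0,"z":20,"ax":0,"ay":0,"az":0},{"grip":-1,"x":0,"y":0,"z":20,"ax":0,"ay":0,"az":0},{"grip":-1,"x":0,"y":0,"z":20,"ax":0,"ay":0,"az":0},{"grip":-1,"x":0,"y":0,"z":20,"ax":0,"ay":0,"az":0},{"grip":-1,"x":0,"y":0,"z":12,"ax":0,"ay":0,"az":0},{"grip":-1,"x":0,"y":0,"z":5,"ax":0,"ay":0,"az":0},{"grip":-1,"x":0,"y":0,"z":0,"ax":0,"ay":0,"az":0},{"grip":-1,"x":0,"y":0,"z":0,"ax":0,"ay":0,"az":0}]'
python3 go.py .6305 .0205 .058
python3 -m jog '[{"grip":1,"x":0,"y":0,"z":0,"ax":0,"ay":0,"az":0},{"grip":1,"x":0,"y":0,"z":0,"ax":0,"ay":0,"az":0},{"grip":1,"x":0,"y":0,"z":0,"ax":0,"ay":0,"az":0},{"grip":1,"x":0,"y":0,"z":0,"ax":0,"ay":0,"az":0},{"grip":1,"x":0,"y":0,"z":0,"ax":0,"ay":0,"az":0},{"grip":1,"x":0,"y":0,"z":0,"ax":0,"ay":0,"az":0},{"grip":1,"x":0,"y":0,"z":0,"ax":0,"ay":0,"az":0},{"grip":1,"x":0,"y":0,"z":0,"ax":0,"ay":0,"az":0},{"grip":1,"x":0,"y":0,"z":0,"ax":0,"ay":0,"az":0},{"grip":1,"x":0,"y":0,"z":0,"ax":0,"ay":0,"az":0},{"grip":1,"x":0,"y":0,"z":0,"ax":0,"ay":0,"az":0},{"grip":1,"x":0,"y":0,"z":0,"ax":0,"ay":0,"az":0}]'; python3 go.py .6305 .0205 .058
```

```text
time_s: 24.68
eef_pos: [0.631, 0.0201, 0.0588]
eef_rot: [-0.0, 0.99, 0.138, 0.0]
ft_force: [-0.1, 0.2, -0.3]
grip_width: 1.002
gripper_force: 0.0
pos [0.631  0.0201 0.0588] t 24.68 w 1.002 shift mm [-0.4 -0.5  0.8] norm 1.1 yaw of y -1.2936 tilt [0.0009 0.0002]
time_s: 25.68
eef_pos: [0.631, 0.02, 0.0591]
eef_rot: [-0.0, 0.99, 0.138, 0.001]
ft_force: [-1.1, 0.6, 5.7]
grip_width: 0.45
gripper_force: 60.1
pos [0.631  0.02   0.0591] t 25.68 w 0.45 shift mm [-0.4 -0.6  1.1] norm 1.3 yaw of y -1.2939 tilt [0.0013 0.0003]
```

Gripped at about 38 mm. Drawing straight up slowly.

```bash
python3 -m jog '[{"grip":1,"x":0,"y":0,"z":-5,"ax":0,"ay":0,"az":0},{"grip":1,"x":0,"y":0,"z":-8,"ax":0,"ay":0,"az":0},{"grip":1,"x":0,"y":0,"z":-8,"ax":0,"ay":0,"az":0},{"grip":1,"x":0,"y":0,"z":-8,"ax":0,"ay":0,"az":0},{"grip":1,"x":0,"y":0,"z":-8,"ax":0,"ay":0,"az":0},{"grip":1,"x":0,"y":0,"z":-8,"ax":0,"ay":0,"az":0},{"grip":1,"x":0,"y":0,"z":-15,"ax":0,"ay":0,"az":0},{"grip":1,"x":0,"y":0,"z":-20,"ax":0,"ay":0,"az":0},{"grip":1,"x":0,"y":0,"z":-20,"ax":0,"ay":0,"az":0},{"grip":1,"x":0,"y":0,"z":-10,"ax":0,"ay":0,"az":0},{"grip":1,"x":0,"y":0,"z":0,"ax":0,"ay":0,"az":0},{"grip":1,"x":0,"y":0,"z":0,"ax":0,"ay":0,"az":0}]'
python3 -m jog '[{"grip":1,"x":-14,"y":17,"z":0,"ax":0,"ay":0,"az":0},{"grip":1,"x":-14,"y":17,"z":0,"ax":0,"ay":0,"az":0},{"grip":1,"x":-14,"y":17,"z":0,"ax":0,"ay":0,"az":0},{"grip":1,"x":-14,"y":17,"z":0,"ax":0,"ay":0,"az":0},{"grip":1,"x":-14,"y":17,"z":0,"ax":0,"ay":0,"az":0},{"grip":1,"x":-14,"y":17,"z":0,"ax":0,"ay":0,"az":0},{"grip":1,"x":-14,"y":17,"z":0,"ax":0,"ay":0,"az":0},{"grip":1,"x":-14,"y":17,"z":0,"ax":0,"ay":0,"az":0},{"grip":1,"x":-14,"y":17,"z":0,"ax":0,"ay":0,"az":0},{"grip":1,"x":-14,"y":17,"z":0,"ax":0,"ay":0,"az":0},{"grip":1,"x":-14,"y":17,"z":0,"ax":0,"ay":0,"az":0},{"grip":1,"x":-14,"y":17,"z":0,"ax":0,"ay":0,"az":0},{"grip":1,"x":-14,"y":17,"z":0,"ax":0,"ay":0,"az":0},{"grip":1,"x":-14,"y":17,"z":0,"ax":0,"ay":0,"az":0},{"grip":1,"x":-14,"y":17,"z":0,"ax":0,"ay":0,"az":0},{"grip":1,"x":-14,"y":15,"z":0,"ax":0,"ay":0,"az":0},{"grip":1,"x":0,"y":0,"z":0,"ax":0,"ay":0,"az":0},{"grip":1,"x":0,"y":0,"z":0,"ax":0,"ay":0,"az":0},{"grip":1,"x":0,"y":0,"z":0,"ax":0,"ay":0,"az":0}]'
python3 go.py .487 -.2935 .054
python3 - <<'E'
from h import *
d=grab('wrist','w7'); s=grab('scene','s7'); 
cv2.imwrite('pics/c7.png',np.hstack([cv2.resize(d['pixels'],(400,300)),cv2.resize(s['pixels'][60:260,100:370],(400,300))]))
E
```

```text
time_s: 26.68
eef_pos: [0.6306, 0.0195, 0.1683]
eef_rot: [0.0, 0.99, 0.138, 0.0]
ft_force: [-0.3, -0.1, -1.8]
grip_width: 0.453
gripper_force: 60.5
time_s: 28.27
eef_pos: [0.4886, -0.3005, 0.1671]
eef_rot: [-0.001, 0.99, 0.138, -0.0]
ft_force: [-0.0, 0.4, -2.1]
grip_width: 0.448
gripper_force: 60.6
pos [ 0.4886 -0.3005  0.1671] t 28.27 w 0.448 shift mm [  0.4  -7.  113.1] norm 113.3 yaw of y -1.2938 tilt [-0.0011  0.0015]
```

View pics/c7.png

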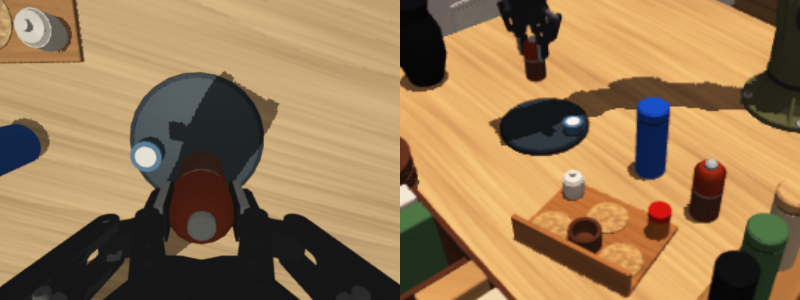

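The mill hangs upright over the tray. In the wrist view the tray centre is at about (252,177) and the salt cellar is at (186,200).

```bash
python3 - <<'E'
from h import *
d=load('w7'); print(at(d,252,177,.01),at(d,186,200,.034))
E
python3 -m jog '[{"grip":1,"x":0,"y":0,"z":18,"ax":0,"ay":0,"az":0},{"grip":1,"x":0,"y":0,"z":18,"ax":0,"ay":0,"az":0},{"grip":1,"x":0,"y":0,"z":18,"ax":0,"ay":0,"az":0},{"grip":1,"x":0,"y":0,"z":18,"ax":0,"ay":0,"az":0},{"grip":1,"x":0,"y":0,"z":18,"ax":0,"ay":0,"az":0},{"grip":1,"x":0,"y":0,"z":12,"ax":0,"ay":0,"az":0},{"grip":1,"x":0,"y":0,"z":7,"ax":0,"ay":0,"az":0},{"grip":1,"x":0,"y":0,"z":4,"ax":0,"ay":0,"az":0},{"grip":1,"x":0,"y":0,"z":0,"ax":0,"ay":0,"az":0},{"grip":1,"x":0,"y":0,"z":0,"ax":0,"ay":0,"az":0}]'
```

```text
[ 0.49014316 -0.29411108  0.01      ] [ 0.45369837 -0.23418403  0.034     ]
time_s: 29.2
eef_pos: [0.4896, -0.3009, 0.0556]
eef_rot: [0.0, 0.99, 0.138, 0.0]
ft_force: [-0.2, 0.3, -0.9]
grip_width: 0.447
gripper_force: 60.7
```

```bash
python3 -m jog '[{"grip":1,"x":0,"y":0,"z":1,"ax":0,"ay":0,"az":0},{"grip":1,"x":0,"y":0,"z":0,"ax":0,"ay":0,"az":0},{"grip":-1,"x":0,"y":0,"z":0,"ax":0,"ay":0,"az":0},{"grip":-1,"x":0,"y":0,"z":0,"ax":0,"ay":0,"az":0},{"grip":-1,"x":0,"y":0,"z":0,"ax":0,"ay":0,"az":0},{"grip":-1,"x":0,"y":0,"z":0,"ax":0,"ay":0,"az":0},{"grip":-1,"x":0,"y":0,"z":0,"ax":0,"ay":0,"az":0},{"grip":-1,"x":0,"y":0,"z":0,"ax":0,"ay":0,"az":0},{"grip":-1,"x":0,"y":0,"z":0,"ax":0,"ay":0,"az":0},{"grip":-1,"x":0,"y":0,"z":0,"ax":0,"ay":0,"az":0},{"grip":-1,"x":0,"y":0,"z":-11,"ax":0,"ay":0,"az":0},{"grip":-1,"x":0,"y":0,"z":-20,"ax":0,"ay":0,"az":0},{"grip":-1,"x":0,"y":0,"z":-30,"ax":0,"ay":0,"az":0},{"grip":-1,"x":0,"y":0,"z":-30,"ax":0,"ay":0,"az":0},{"grip":-1,"x":0,"y":0,"z":-30,"ax":0,"ay":0,"az":0},{"grip":-1,"x":0,"y":0,"z":-30,"ax":0,"ay":0,"az":0},{"grip":-1,"x":0,"y":0,"z":-30,"ax":0,"ay":0,"az":0},{"grip":-1,"x":0,"y":0,"z":0,"ax":0,"ay":0,"az":0},{"grip":-1,"x":0,"y":0,"z":0,"ax":0,"ay":0,"az":0}]'
python3 go.py .4235 .2608 .235
python3 - <<'E'
from h import *
d=grab('wrist','w8'); s=grab('scene','s8'); 
cv2.imwrite('pics/c8.png',np.hstack([cv2.resize(d['pixels'],(400,300)),cv2.resize(s['pixels'][60:260,100:370],(400,300))]))
E
```

```text
time_s: 30.78
eef_pos: [0.4898, -0.3014, 0.2377]
eef_rot: [0.001, 0.99, 0.138, 0.002]
ft_force: [-1.0, 0.4, -0.5]
grip_width: 0.996
gripper_force: 0.0
pos [ 0.4898 -0.3014  0.2377] t 30.78 w 0.996 shift mm [  89.9 -558.9    1.2] norm 566.1 yaw of y -1.294 tilt [ 0.0038 -0.0023]
```

View pics/c8.png

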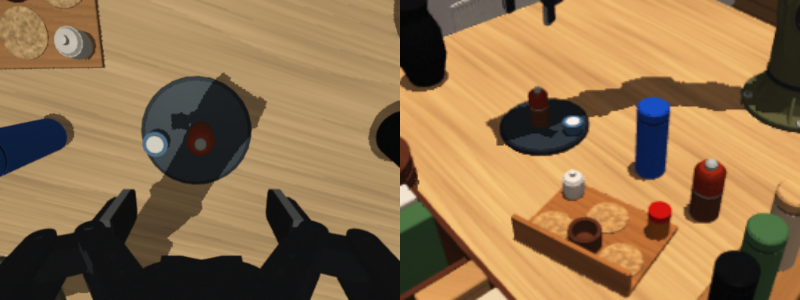

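The mill stands let go in the middle of the tray, with its knob at (200,144) in the left half, and the salt cellar has not moved. Going back to cream.

```bash
python3 -m jog '[{"grip":-1,"x":4.5,"y":-28,"z":0,"ax":0,"ay":0,"az":0},{"grip":-1,"x":4.5,"y":-28,"z":0,"ax":0,"ay":0,"az":0},{"grip":-1,"x":4.5,"y":-28,"z":0,"ax":0,"ay":0,"az":0},{"grip":-1,"x":4.5,"y":-28,"z":0,"ax":0,"ay":0,"az":0},{"grip":-1,"x":4.5,"y":-28,"z":0,"ax":0,"ay":0,"az":0},{"grip":-1,"x":4.5,"y":-28,"z":0,"ax":0,"ay":0,"az":0},{"grip":-1,"x":4.5,"y":-28,"z":0,"ax":0,"ay":0,"az":0},{"grip":-1,"x":4.5,"y":-28,"z":0,"ax":0,"ay":0,"az":0},{"grip":-1,"x":4.5,"y":-28,"z":0,"ax":0,"ay":0,"az":0},{"grip":-1,"x":4.5,"y":-28,"z":0,"ax":0,"ay":0,"az":0},{"grip":-1,"x":4.5,"y":-28,"z":0,"ax":0,"ay":0,"az":0},{"grip":-1,"x":4.5,"y":-28,"z":0,"ax":0,"ay":0,"az":0},{"grip":-1,"x":4.5,"y":-28,"z":0,"ax":0,"ay":0,"az":0},{"grip":-1,"x":4.5,"y":-28,"z":0,"ax":0,"ay":0,"az":0},{"grip":-1,"x":4.5,"y":-28,"z":0,"ax":0,"ay":0,"az":0},{"grip":-1,"x":4.5,"y":-28,"z":0,"ax":0,"ay":0,"az":0},{"grip":-1,"x":4.5,"y":-28,"z":0,"ax":0,"ay":0,"az":0},{"grip":-1,"x":4.5,"y":-28,"z":0,"ax":0,"ay":0,"az":0},{"grip":-1,"x":4.5,"y":-28,"z":0,"ax":0,"ay":0,"az":0},{"grip":-1,"x":4.5,"y":-27,"z":0,"ax":0,"ay":0,"az":0}]' >/dev/null
python3 -m jog '[{"grip":-1,"x":0,"y":0,"z":0,"ax":0,"ay":0,"az":0},{"grip":-1,"x":0,"y":0,"z":0,"ax":0,"ay":0,"az":0},{"grip":-1,"x":0,"y":0,"z":0,"ax":0,"ay":0,"az":0},{"grip":-1,"x":0,"y":0,"z":0,"ax":0,"ay":0,"az":0}]'
python3 go.py .4240 .2612 .122
python3 - <<'E'
from h import *
d=grab('wrist','w9');print(proj(d,(.424,.2612,.168)))
im=d['pixels'].astype(int); g=cv2.cvtColor(d['pixels'],cv2.COLOR_BGR2GRAY)[130:290,170:350]
E
```

```text
time_s: 32.88
eef_pos: [0.4228, 0.2595, 0.2344]
eef_rot: [0.001, 0.991, 0.137, -0.001]
ft_force: [-0.1, 0.3, -0.9]
grip_width: 0.998
gripper_force: 0.0
pos [0.4228 0.2595 0.2344] t 32.88 w 0.998 shift mm [  1.8  -1.4 112.4] norm 112.5 yaw of y -1.2956 tilt [-0.0012 -0.0014]
(np.float64(254.95773043773525), np.float64(205.13683191053948))
```

```bash
python3 -m jog '[{"grip":-1,"x":1,"y":0,"z":15,"ax":0,"ay":0,"az":0},{"grip":-1,"x":0,"y":0,"z":20,"ax":0,"ay":0,"az":0},{"grip":-1,"x":0,"y":0,"z":20,"ax":0,"ay":0,"az":0},{"grip":-1,"x":0,"y":0,"z":20,"ax":0,"ay":0,"az":0},{"grip":-1,"x":0,"y":0,"z":20,"ax":0,"ay":0,"az":0},{"grip":-1,"x":0,"y":0,"z":18,"ax":0,"ay":0,"az":0},{"grip":-1,"x":0,"y":0,"z":0,"ax":0,"ay":0,"az":0},{"grip":-1,"x":0,"y":0,"z":0,"ax":0,"ay":0,"az":0},{"grip":1,"x":0,"y":0,"z":0,"ax":0,"ay":0,"az":0},{"grip":1,"x":0,"y":0,"z":0,"ax":0,"ay":0,"az":0},{"grip":1,"x":0,"y":0,"z":0,"ax":0,"ay":0,"az":0},{"grip":1,"x":0,"y":0,"z":0,"ax":0,"ay":0,"az":0},{"grip":1,"x":0,"y":0,"z":0,"ax":0,"ay":0,"az":0},{"grip":1,"x":0,"y":0,"z":0,"ax":0,"ay":0,"az":0},{"grip":1,"x":0,"y":0,"z":0,"ax":0,"ay":0,"az":0},{"grip":1,"x":0,"y":0,"z":0,"ax":0,"ay":0,"az":0},{"grip":1,"x":0,"y":0,"z":0,"ax":0,"ay":0,"az":0},{"grip":1,"x":0,"y":0,"z":0,"ax":0,"ay":0,"az":0}]'
python3 -m jog '[{"grip":1,"x":0,"y":0,"z":-15,"ax":0,"ay":0,"az":0},{"grip":1,"x":0,"y":0,"z":-20,"ax":0,"ay":0,"az":0},{"grip":1,"x":0,"y":0,"z":-20,"ax":0,"ay":0,"az":0},{"grip":1,"x":0,"y":0,"z":-20,"ax":0,"ay":0,"az":0},{"grip":1,"x":0,"y":0,"z":-20,"ax":0,"ay":0,"az":0},{"grip":1,"x":0,"y":0,"z":-18,"ax":0,"ay":0,"az":0},{"grip":1,"x":0,"y":0,"z":0,"ax":0,"ay":0,"az":0}]'; python3 go.py .652 -.0463 .235
```

```text
time_s: 34.43
eef_pos: [0.4245, 0.2617, 0.1237]
eef_rot: [-0.0, 0.99, 0.138, 0.001]
ft_force: [0.1, -0.9, 5.6]
grip_width: 0.687
gripper_force: 63.5
time_s: 35.02
eef_pos: [0.4248, 0.2625, 0.2387]
eef_rot: [-0.001, 0.99, 0.138, 0.003]
ft_force: [0.1, 1.2, -3.9]
grip_width: 0.686
gripper_force: 66.0
pos [0.4248 0.2625 0.2387] t 35.02 w 0.686 shift mm [134.2 359.2   4. ] norm 383.4 yaw of y -1.2941 tilt [0.0053 0.0029]
```

```bash
python3 -m jog '[{"grip":1,"x":7.5,"y":20,"z":0,"ax":0,"ay":0,"az":0},{"grip":1,"x":7.5,"y":20,"z":0,"ax":0,"ay":0,"az":0},{"grip":1,"x":7.5,"y":20,"z":0,"ax":0,"ay":0,"az":0},{"grip":1,"x":7.5,"y":20,"z":0,"ax":0,"ay":0,"az":0},{"grip":1,"x":7.5,"y":20,"z":0,"ax":0,"ay":0,"az":0},{"grip":1,"x":7.5,"y":20,"z":0,"ax":0,"ay":0,"az":0},{"grip":1,"x":7.5,"y":20,"z":0,"ax":0,"ay":0,"az":0},{"grip":1,"x":7.5,"y":20,"z":0,"ax":0,"ay":0,"az":0},{"grip":1,"x":7.5,"y":20,"z":0,"ax":0,"ay":0,"az":0},{"grip":1,"x":7.5,"y":20,"z":0,"ax":0,"ay":0,"az":0},{"grip":1,"x":7.5,"y":20,"z":0,"ax":0,"ay":0,"az":0},{"grip":1,"x":7.5,"y":20,"z":0,"ax":0,"ay":0,"az":0},{"grip":1,"x":7.5,"y":20,"z":0,"ax":0,"ay":0,"az":0},{"grip":1,"x":7.5,"y":20,"z":0,"ax":0,"ay":0,"az":0},{"grip":1,"x":7.5,"y":20,"z":0,"ax":0,"ay":0,"az":0},{"grip":1,"x":7.5,"y":20,"z":0,"ax":0,"ay":0,"az":0},{"grip":1,"x":7.5,"y":20,"z":0,"ax":0,"ay":0,"az":0},{"grip":1,"x":7.5,"y":18,"z":0,"ax":0,"ay":0,"az":0},{"grip":1,"x":0,"y":0,"z":0,"ax":0,"ay":0,"az":0},{"grip":1,"x":0,"y":0,"z":0,"ax":0,"ay":0,"az":0}]' >/dev/null
python3 -m jog '[{"grip":1,"x":0,"y":0,"z":0,"ax":0,"ay":0,"az":0},{"grip":1,"x":0,"y":0,"z":0,"ax":0,"ay":0,"az":0},{"grip":1,"x":0,"y":0,"z":0,"ax":0,"ay":0,"az":0}]'; python3 go.py .652 -.046 .116
```

```text
time_s: 36.93
eef_pos: [0.6509, -0.0451, 0.2351]
eef_rot: [-0.0, 0.99, 0.139, -0.0]
ft_force: [-0.1, -0.3, -3.6]
grip_width: 0.692
gripper_force: 66.1
pos [ 0.6509 -0.0451  0.2351] t 36.93 w 0.692 shift mm [  0.8   1.2 119.1] norm 119.1 yaw of y -1.2925 tilt [-0.0003  0.0003]
```

```bash
python3 -m jog '[{"grip":1,"x":0,"y":0,"z":18,"ax":0,"ay":0,"az":0},{"grip":1,"x":0,"y":0,"z":18,"ax":0,"ay":0,"az":0},{"grip":1,"x":0,"y":0,"z":18,"ax":0,"ay":0,"az":0},{"grip":1,"x":0,"y":0,"z":18,"ax":0,"ay":0,"az":0},{"grip":1,"x":0,"y":0,"z":18,"ax":0,"ay":0,"az":0},{"grip":1,"x":0,"y":0,"z":15,"ax":0,"ay":0,"az":0},{"grip":1,"x":0,"y":0,"z":8,"ax":0,"ay":0,"az":0},{"grip":1,"x":0,"y":0,"z":5,"ax":0,"ay":0,"az":0},{"grip":1,"x":0,"y":0,"z":0,"ax":0,"ay":0,"az":0},{"grip":1,"x":0,"y":0,"z":0,"ax":0,"ay":0,"az":0}]'
python3 -m jog '[{"grip":-1,"x":0,"y":0,"z":0,"ax":0,"ay":0,"az":0},{"grip":-1,"x":0,"y":0,"z":0,"ax":0,"ay":0,"az":0},{"grip":-1,"x":0,"y":0,"z":0,"ax":0,"ay":0,"az":0},{"grip":-1,"x":0,"y":0,"z":0,"ax":0,"ay":0,"az":0},{"grip":-1,"x":0,"y":0,"z":0,"ax":0,"ay":0,"az":0},{"grip":-1,"x":0,"y":0,"z":0,"ax":0,"ay":0,"az":0},{"grip":-1,"x":0,"y":0,"z":-13,"ax":0,"ay":0,"az":0},{"grip":-1,"x":0,"y":0,"z":-20,"ax":0,"ay":0,"az":0},{"grip":-1,"x":0,"y":0,"z":-20,"ax":0,"ay":0,"az":0},{"grip":-1,"x":0,"y":0,"z":-20,"ax":0,"ay":0,"az":0},{"grip":-1,"x":0,"y":0,"z":-20,"ax":0,"ay":0,"az":0},{"grip":-1,"x":0,"y":0,"z":-25,"ax":0,"ay":0,"az":0},{"grip":-1,"x":0,"y":0,"z":0,"ax":0,"ay":0,"az":0}]'
python3 -m jog '[{"grip":-1,"x":2.5,"y":-22.6,"z":0,"ax":0,"ay":0,"az":0},{"grip":-1,"x":2.5,"y":-22.6,"z":0,"ax":0,"ay":0,"az":0},{"grip":-1,"x":2.5,"y":-22.6,"z":0,"ax":0,"ay":0,"az":0},{"grip":-1,"x":2.5,"y":-22.6,"z":0,"ax":0,"ay":0,"az":0},{"grip":-1,"x":2.5,"y":-22.6,"z":0,"ax":0,"ay":0,"az":0},{"grip":-1,"x":2.5,"y":-22.6,"z":0,"ax":0,"ay":0,"az":0},{"grip":-1,"x":2.5,"y":-22.6,"z":0,"ax":0,"ay":0,"az":0},{"grip":-1,"x":2.5,"y":-22.6,"z":0,"ax":0,"ay":0,"az":0},{"grip":-1,"x":2.5,"y":-22.6,"z":0,"ax":0,"ay":0,"az":0},{"grip":-1,"x":2.5,"y":-22.6,"z":0,"ax":0,"ay":0,"az":0},{"grip":-1,"x":2.5,"y":-22.6,"z":0,"ax":0,"ay":0,"az":0},{"grip":-1,"x":2.5,"y":-22.6,"z":0,"ax":0,"ay":0,"az":0},{"grip":-1,"x":2.5,"y":-22.6,"z":0,"ax":0,"ay":0,"az":0},{"grip":-1,"x":2.5,"y":-22.6,"z":0,"ax":0,"ay":0,"az":0},{"grip":-1,"x":3,"y":-22.6,"z":0,"ax":0,"ay":0,"az":0},{"grip":-1,"x":0,"y":0,"z":0,"ax":0,"ay":0,"az":0},{"grip":-1,"x":0,"y":0,"z":0,"ax":0,"ay":0,"az":0},{"grip":-1,"x":0,"y":0,"z":0,"ax":0,"ay":0,"az":0},{"grip":-1,"x":0,"y":0,"z":0,"ax":0,"ay":0,"az":0}]'
python3 go.py .5955 .2905 .122
python3 - <<'E'
from h import *
d=grab('wrist','w10'); s=grab('scene','s10'); print(proj(d,(.5955,.2905,.168)))
cv2.imwrite('pics/c10.png',np.hstack([cv2.resize(d['pixels'],(400,300)),cv2.resize(s['pixels'][100:300,130:400],(400,300))]))
E
```

```text
time_s: 37.77
eef_pos: [0.6519, -0.0456, 0.1181]
eef_rot: [0.0, 0.99, 0.138, 0.001]
ft_force: [1.0, 0.0, -4.9]
grip_width: 0.689
gripper_force: 66.2
time_s: 38.85
eef_pos: [0.6534, -0.0455, 0.2403]
eef_rot: [0.0, 0.99, 0.138, 0.004]
ft_force: [1.2, 0.3, 0.9]
grip_width: 0.998
gripper_force: 0.0
time_s: 40.43
eef_pos: [0.5959, 0.2889, 0.2349]
eef_rot: [0.001, 0.991, 0.137, -0.0]
ft_force: [-0.0, -0.0, -0.4]
grip_width: 1.0
gripper_force: 0.0
pos [0.5959 0.2889 0.2349] t 40.43 w 1.0 shift mm [ 1.000e-01 -1.800e+00  1.129e+02] norm 112.9 yaw of y -1.2957 tilt [ 0.0001 -0.001 ]
(np.float64(254.47075042872163), np.float64(206.88179933435853))
```

View pics/c10.png

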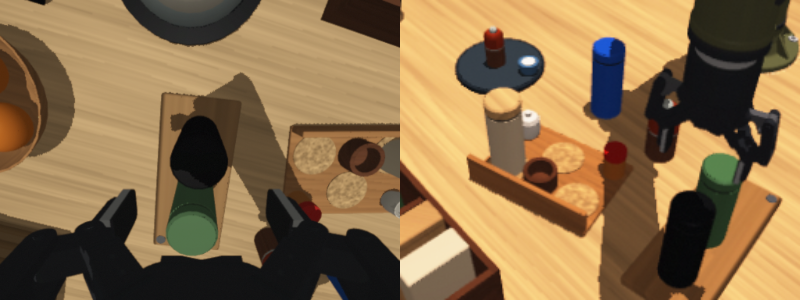

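Cream is back on its pad and upright. The black lid is at (253,209), right under the gripper as predicted. Pick it.

```bash
python3 -m jog '[{"grip":-1,"x":0,"y":0,"z":15,"ax":0,"ay":0,"az":0},{"grip":-1,"x":0,"y":0,"z":20,"ax":0,"ay":0,"az":0},{"grip":-1,"x":0,"y":0,"z":20,"ax":0,"ay":0,"az":0},{"grip":-1,"x":0,"y":0,"z":20,"ax":0,"ay":0,"az":0},{"grip":-1,"x":0,"y":0,"z":20,"ax":0,"ay":0,"az":0},{"grip":-1,"x":0,"y":0,"z":18,"ax":0,"ay":0,"az":0},{"grip":-1,"x":0,"y":0,"z":0,"ax":0,"ay":0,"az":0},{"grip":-1,"x":0,"y":0,"z":0,"ax":0,"ay":0,"az":0},{"grip":1,"x":0,"y":0,"z":0,"ax":0,"ay":0,"az":0},{"grip":1,"x":0,"y":0,"z":0,"ax":0,"ay":0,"az":0},{"grip":1,"x":0,"y":0,"z":0,"ax":0,"ay":0,"az":0},{"grip":1,"x":0,"y":0,"z":0,"ax":0,"ay":0,"az":0},{"grip":1,"x":0,"y":0,"z":0,"ax":0,"ay":0,"az":0},{"grip":1,"x":0,"y":0,"z":0,"ax":0,"ay":0,"az":0},{"grip":1,"x":0,"y":0,"z":0,"ax":0,"ay":0,"az":0},{"grip":1,"x":0,"y":0,"z":0,"ax":0,"ay":0,"az":0},{"grip":1,"x":0,"y":0,"z":0,"ax":0,"ay":0,"az":0},{"grip":1,"x":0,"y":0,"z":0,"ax":0,"ay":0,"az":0}]'
python3 -m jog '[{"grip":1,"x":0,"y":0,"z":-15,"ax":0,"ay":0,"az":0},{"grip":1,"x":0,"y":0,"z":-20,"ax":0,"ay":0,"az":0},{"grip":1,"x":0,"y":0,"z":-20,"ax":0,"ay":0,"az":0},{"grip":1,"x":0,"y":0,"z":-20,"ax":0,"ay":0,"az":0},{"grip":1,"x":0,"y":0,"z":-20,"ax":0,"ay":0,"az":0},{"grip":1,"x":0,"y":0,"z":-18,"ax":0,"ay":0,"az":0},{"grip":1,"x":-4,"y":20,"z":0,"ax":0,"ay":0,"az":0},{"grip":1,"x":-4,"y":20,"z":0,"ax":0,"ay":0,"az":0},{"grip":1,"x":-4,"y":20,"z":0,"ax":0,"ay":0,"az":0},{"grip":1,"x":-4,"y":20,"z":0,"ax":0,"ay":0,"az":0},{"grip":1,"x":-4,"y":20,"z":0,"ax":0,"ay":0,"az":0},{"grip":1,"x":-4,"y":20,"z":0,"ax":0,"ay":0,"az":0},{"grip":1,"x":-4,"y":20,"z":0,"ax":0,"ay":0,"az":0},{"grip":1,"x":-4,"y":20,"z":0,"ax":0,"ay":0,"az":0},{"grip":1,"x":-4,"y":20,"z":0,"ax":0,"ay":0,"az":0},{"grip":1,"x":-5,"y":20,"z":0,"ax":0,"ay":0,"az":0},{"grip":1,"x":0,"y":0,"z":0,"ax":0,"ay":0,"az":0},{"grip":1,"x":0,"y":0,"z":0,"ax":0,"ay":0,"az":0},{"grip":1,"x":0,"y":0,"z":0,"ax":0,"ay":0,"az":0},{"grip":1,"x":0,"y":0,"z":0,"ax":0,"ay":0,"az":0}]'; python3 go.py .6105 .0868 .116
```

```text
time_s: 42.03
eef_pos: [0.5962, 0.2911, 0.124]
eef_rot: [-0.001, 0.99, 0.138, 0.002]
ft_force: [0.0, 2.2, 6.8]
grip_width: 0.678
gripper_force: 65.2
time_s: 43.7
eef_pos: [0.6102, 0.0881, 0.2352]
eef_rot: [-0.0, 0.99, 0.139, -0.0]
ft_force: [0.2, 1.3, -2.0]
grip_width: 0.682
gripper_force: 65.5
pos [0.6102 0.0881 0.2352] t 43.7 w 0.682 shift mm [-1.000e-01  1.500e+00  1.192e+02] norm 119.2 yaw of y -1.2923 tilt [-0.0001  0.0008]
```

```bash
python3 -m jog '[{"grip":1,"x":0,"y":0,"z":18,"ax":0,"ay":0,"az":0},{"grip":1,"x":0,"y":0,"z":18,"ax":0,"ay":0,"az":0},{"grip":1,"x":0,"y":0,"z":18,"ax":0,"ay":0,"az":0},{"grip":1,"x":0,"y":0,"z":18,"ax":0,"ay":0,"az":0},{"grip":1,"x":0,"y":0,"z":18,"ax":0,"ay":0,"az":0},{"grip":1,"x":0,"y":0,"z":15,"ax":0,"ay":0,"az":0},{"grip":1,"x":0,"y":0,"z":8,"ax":0,"ay":0,"az":0},{"grip":1,"x":0,"y":0,"z":5,"ax":0,"ay":0,"az":0},{"grip":1,"x":0,"y":0,"z":0,"ax":0,"ay":0,"az":0},{"grip":1,"x":0,"y":0,"z":0,"ax":0,"ay":0,"az":0}]'
python3 -m jog '[{"grip":-1,"x":0,"y":0,"z":0,"ax":0,"ay":0,"az":0},{"grip":-1,"x":0,"y":0,"z":0,"ax":0,"ay":0,"az":0},{"grip":-1,"x":0,"y":0,"z":0,"ax":0,"ay":0,"az":0},{"grip":-1,"x":0,"y":0,"z":0,"ax":0,"ay":0,"az":0},{"grip":-1,"x":0,"y":0,"z":0,"ax":0,"ay":0,"az":0},{"grip":-1,"x":0,"y":0,"z":0,"ax":0,"ay":0,"az":0},{"grip":-1,"x":0,"y":0,"z":-13,"ax":0,"ay":0,"az":0},{"grip":-1,"x":0,"y":0,"z":-20,"ax":0,"ay":0,"az":0},{"grip":-1,"x":0,"y":0,"z":-20,"ax":0,"ay":0,"az":0},{"grip":-1,"x":0,"y":0,"z":-20,"ax":0,"ay":0,"az":0},{"grip":-1,"x":0,"y":0,"z":-20,"ax":0,"ay":0,"az":0},{"grip":-1,"x":0,"y":0,"z":-25,"ax":0,"ay":0,"az":0},{"grip":-1,"x":0,"y":0,"z":0,"ax":0,"ay":0,"az":0}]'
python3 -m jog '[{"grip":-1,"x":-4.2,"y":-19.1,"z":0,"ax":0,"ay":0,"az":0},{"grip":-1,"x":-4.2,"y":-19.1,"z":0,"ax":0,"ay":0,"az":0},{"grip":-1,"x":-4.2,"y":-19.1,"z":0,"ax":0,"ay":0,"az":0},{"grip":-1,"x":-4.2,"y":-19.1,"z":0,"ax":0,"ay":0,"az":0},{"grip":-1,"x":-4.2,"y":-19.1,"z":0,"ax":0,"ay":0,"az":0},{"grip":-1,"x":-4.2,"y":-19.1,"z":0,"ax":0,"ay":0,"az":0},{"grip":-1,"x":-4.2,"y":-19.1,"z":0,"ax":0,"ay":0,"az":0},{"grip":-1,"x":-4.2,"y":-19.1,"z":0,"ax":0,"ay":0,"az":0},{"grip":-1,"x":-4.2,"y":-19.1,"z":0,"ax":0,"ay":0,"az":0},{"grip":-1,"x":-4.2,"y":-19.1,"z":0,"ax":0,"ay":0,"az":0},{"grip":-1,"x":-4.2,"y":-19,"z":0,"ax":0,"ay":0,"az":0},{"grip":-1,"x":0,"y":0,"z":0,"ax":0,"ay":0,"az":0},{"grip":-1,"x":0,"y":0,"z":0,"ax":0,"ay":0,"az":0},{"grip":-1,"x":0,"y":0,"z":0,"ax":0,"ay":0,"az":0},{"grip":-1,"x":0,"y":0,"z":0,"ax":0,"ay":0,"az":0}]'
python3 go.py .509 .2762 .122
python3 - <<'E'
from h import *
d=grab('wrist','w11'); print(proj(d,(.509,.2762,.168)))
hsv=cv2.cvtColor(d['pixels'],cv2.COLOR_BGR2HSV); m=cv2.inRange(hsv,(40,60,30),(85,255,255)); m[:,:180]=0; m[:,340:]=0; m[300:]=0
x,y,w,h=cv2.boundingRect(m); print(x,y,w,h,'lid centre ~',x+w/2,y+h-w/2)
E
```

```text
time_s: 44.53
eef_pos: [0.611, 0.0878, 0.118]
eef_rot: [-0.0, 0.99, 0.138, 0.001]
ft_force: [0.7, 1.5, 0.9]
grip_width: 0.685
gripper_force: 65.7
time_s: 45.62
eef_pos: [0.6124, 0.0878, 0.24]
eef_rot: [-0.0, 0.99, 0.138, 0.004]
ft_force: [0.0, -0.3, -0.1]
grip_width: 1.002
gripper_force: 0.0
time_s: 46.87
eef_pos: [0.5094, 0.2749, 0.2349]
eef_rot: [0.0, 0.991, 0.137, -0.0]
ft_force: [-0.3, -0.4, 0.0]
grip_width: 1.0
gripper_force: 0.0
pos [0.5094 0.2749 0.2349] t 46.87 w 1.0 shift mm [  0.   -1.4 112.9] norm 112.9 yaw of y -1.2957 tilt [ 0.0001 -0.0008]
(np.float64(254.96984513797983), np.float64(206.98178473099892))
221 148 73 93 lid centre ~ 257.5 204.5
```

Green is under the gripper. Black is back on its pad close to the return path, so I'll carry green higher.

```bash
python3 -m jog '[{"grip":-1,"x":0,"y":0,"z":15,"ax":0,"ay":0,"az":0},{"grip":-1,"x":0,"y":0,"z":20,"ax":0,"ay":0,"az":0},{"grip":-1,"x":0,"y":0,"z":20,"ax":0,"ay":0,"az":0},{"grip":-1,"x":0,"y":0,"z":20,"ax":0,"ay":0,"az":0},{"grip":-1,"x":0,"y":0,"z":20,"ax":0,"ay":0,"az":0},{"grip":-1,"x":0,"y":0,"z":18,"ax":0,"ay":0,"az":0},{"grip":-1,"x":0,"y":0,"z":0,"ax":0,"ay":0,"az":0},{"grip":-1,"x":0,"y":0,"z":0,"ax":0,"ay":0,"az":0},{"grip":1,"x":0,"y":0,"z":0,"ax":0,"ay":0,"az":0},{"grip":1,"x":0,"y":0,"z":0,"ax":0,"ay":0,"az":0},{"grip":1,"x":0,"y":0,"z":0,"ax":0,"ay":0,"az":0},{"grip":1,"x":0,"y":0,"z":0,"ax":0,"ay":0,"az":0},{"grip":1,"x":0,"y":0,"z":0,"ax":0,"ay":0,"az":0},{"grip":1,"x":0,"y":0,"z":0,"ax":0,"ay":0,"az":0},{"grip":1,"x":0,"y":0,"z":0,"ax":0,"ay":0,"az":0},{"grip":1,"x":0,"y":0,"z":0,"ax":0,"ay":0,"az":0},{"grip":1,"x":0,"y":0,"z":0,"ax":0,"ay":0,"az":0},{"grip":1,"x":0,"y":0,"z":0,"ax":0,"ay":0,"az":0}]'
python3 -m jog '[{"grip":1,"x":0,"y":0,"z":-15,"ax":0,"ay":0,"az":0},{"grip":1,"x":0,"y":0,"z":-20,"ax":0,"ay":0,"az":0},{"grip":1,"x":0,"y":0,"z":-20,"ax":0,"ay":0,"az":0},{"grip":1,"x":0,"y":0,"z":-20,"ax":0,"ay":0,"az":0},{"grip":1,"x":0,"y":0,"z":-20,"ax":0,"ay":0,"az":0},{"grip":1,"x":0,"y":0,"z":-20,"ax":0,"ay":0,"az":0},{"grip":1,"x":0,"y":0,"z":-20,"ax":0,"ay":0,"az":0},{"grip":1,"x":0,"y":0,"z":-20,"ax":0,"ay":0,"az":0},{"grip":1,"x":0,"y":0,"z":-15,"ax":0,"ay":0,"az":0},{"grip":1,"x":0,"y":0,"z":0,"ax":0,"ay":0,"az":0}]'; python3 go.py .5660 .0010 .292
```

```text
time_s: 48.42
eef_pos: [0.5096, 0.2764, 0.1237]
eef_rot: [-0.0, 0.99, 0.138, 0.001]
ft_force: [0.1, -1.4, 6.3]
grip_width: 0.684
gripper_force: 64.9
time_s: 49.25
eef_pos: [0.5093, 0.277, 0.2952]
eef_rot: [-0.001, 0.99, 0.138, 0.002]
ft_force: [-0.2, 0.6, -3.5]
grip_width: 0.683
gripper_force: 66.4
pos [0.5093 0.277  0.2952] t 49.25 w 0.683 shift mm [-20.9 281.    2.8] norm 281.8 yaw of y -1.2939 tilt [0.0042 0.0024]
```

```bash
python3 -m jog '[{"grip":1,"x":-1.5,"y":20,"z":0,"ax":0,"ay":0,"az":0},{"grip":1,"x":-1.5,"y":20,"z":0,"ax":0,"ay":0,"az":0},{"grip":1,"x":-1.5,"y":20,"z":0,"ax":0,"ay":0,"az":0},{"grip":1,"x":-1.5,"y":20,"z":0,"ax":0,"ay":0,"az":0},{"grip":1,"x":-1.5,"y":20,"z":0,"ax":0,"ay":0,"az":0},{"grip":1,"x":-1.5,"y":20,"z":0,"ax":0,"ay":0,"az":0},{"grip":1,"x":-1.5,"y":20,"z":0,"ax":0,"ay":0,"az":0},{"grip":1,"x":-1.5,"y":20,"z":0,"ax":0,"ay":0,"az":0},{"grip":1,"x":-1.5,"y":20,"z":0,"ax":0,"ay":0,"az":0},{"grip":1,"x":-1.5,"y":20,"z":0,"ax":0,"ay":0,"az":0},{"grip":1,"x":-1.5,"y":20,"z":0,"ax":0,"ay":0,"az":0},{"grip":1,"x":-1.5,"y":20,"z":0,"ax":0,"ay":0,"az":0},{"grip":1,"x":-1.5,"y":20,"z":0,"ax":0,"ay":0,"az":0},{"grip":1,"x":-1.5,"y":20,"z":0,"ax":0,"ay":0,"az":0},{"grip":1,"x":0,"y":0,"z":0,"ax":0,"ay":0,"az":0},{"grip":1,"x":0,"y":0,"z":0,"ax":0,"ay":0,"az":0},{"grip":1,"x":0,"y":0,"z":0,"ax":0,"ay":0,"az":0},{"grip":1,"x":0,"y":0,"z":0,"ax":0,"ay":0,"az":0}]'; python3 go.py .5660 .0010 .116
```

```text
time_s: 50.75
eef_pos: [0.5645, 0.0022, 0.2916]
eef_rot: [-0.0, 0.99, 0.139, -0.0]
ft_force: [-0.0, 0.1, -4.6]
grip_width: 0.687
gripper_force: 66.8
pos [0.5645 0.0022 0.2916] t 50.75 w 0.687 shift mm [  1.2   1.7 175.6] norm 175.6 yaw of y -1.2924 tilt [-0.0009  0.0007]
```

```bash
python3 -m jog '[{"grip":1,"x":0,"y":0,"z":20,"ax":0,"ay":0,"az":0},{"grip":1,"x":0,"y":0,"z":20,"ax":0,"ay":0,"az":0},{"grip":1,"x":0,"y":0,"z":20,"ax":0,"ay":0,"az":0},{"grip":1,"x":0,"y":0,"z":20,"ax":0,"ay":0,"az":0},{"grip":1,"x":0,"y":0,"z":20,"ax":0,"ay":0,"az":0},{"grip":1,"x":0,"y":0,"z":20,"ax":0,"ay":0,"az":0},{"grip":1,"x":0,"y":0,"z":20,"ax":0,"ay":0,"az":0},{"grip":1,"x":0,"y":0,"z":15,"ax":0,"ay":0,"az":0},{"grip":1,"x":0,"y":0,"z":12,"ax":0,"ay":0,"az":0},{"grip":1,"x":0,"y":0,"z":5,"ax":0,"ay":0,"az":0},{"grip":1,"x":0,"y":0,"z":3,"ax":0,"ay":0,"az":0},{"grip":1,"x":0,"y":0,"z":0,"ax":0,"ay":0,"az":0},{"grip":1,"x":0,"y":0,"z":0,"ax":0,"ay":0,"az":0}]'
python3 -m jog '[{"grip":-1,"x":0,"y":0,"z":0,"ax":0,"ay":0,"az":0},{"grip":-1,"x":0,"y":0,"z":0,"ax":0,"ay":0,"az":0},{"grip":-1,"x":0,"y":0,"z":0,"ax":0,"ay":0,"az":0},{"grip":-1,"x":0,"y":0,"z":0,"ax":0,"ay":0,"az":0},{"grip":-1,"x":0,"y":0,"z":0,"ax":0,"ay":0,"az":0},{"grip":-1,"x":0,"y":0,"z":0,"ax":0,"ay":0,"az":0},{"grip":-1,"x":0,"y":0,"z":-13,"ax":0,"ay":0,"az":0},{"grip":-1,"x":0,"y":0,"z":-20,"ax":0,"ay":0,"az":0},{"grip":-1,"x":0,"y":0,"z":-20,"ax":0,"ay":0,"az":0},{"grip":-1,"x":0,"y":0,"z":-20,"ax":0,"ay":0,"az":0},{"grip":-1,"x":0,"y":0,"z":-30,"ax":0,"ay":0,"az":0},{"grip":-1,"x":0,"y":0,"z":-30,"ax":0,"ay":0,"az":0},{"grip":-1,"x":0,"y":0,"z":-20,"ax":0,"ay":0,"az":0}]'
python3 -m jog '[{"grip":-1,"x":-17,"y":-28,"z":0,"ax":0,"ay":0,"az":0},{"grip":-1,"x":-17,"y":-28,"z":0,"ax":0,"ay":0,"az":0},{"grip":-1,"x":-17,"y":-28,"z":0,"ax":0,"ay":0,"az":0},{"grip":-1,"x":-17,"y":-28,"z":0,"ax":0,"ay":0,"az":0},{"grip":-1,"x":-17,"y":-28,"z":0,"ax":0,"ay":0,"az":0},{"grip":-1,"x":-17,"y":-28,"z":0,"ax":0,"ay":0,"az":0},{"grip":-1,"x":-17,"y":-28,"z":0,"ax":0,"ay":0,"az":0},{"grip":-1,"x":-17,"y":-28,"z":0,"ax":0,"ay":0,"az":0},{"grip":-1,"x":-17,"y":-28,"z":0,"ax":0,"ay":0,"az":0},{"grip":-1,"x":-17,"y":-28,"z":0,"ax":0,"ay":0,"az":0},{"grip":-1,"x":-17,"y":-28,"z":0,"ax":0,"ay":0,"az":0},{"grip":-1,"x":0,"y":0,"z":0,"ax":0,"ay":0,"az":0},{"grip":-1,"x":0,"y":0,"z":0,"ax":0,"ay":0,"az":0},{"grip":-1,"x":0,"y":0,"z":0,"ax":0,"ay":0,"az":0}]'
python3 - <<'E'
from h import *
t=grab('top','tend'); s=grab('scene','send'); a=cv2.imread('pics/top0.png')
f=lambda i:cv2.resize(i[100:270,180:435],(400,267)); sc=lambda i:cv2.resize(i[110:280,150:405],(400,267))
cv2.imwrite('pics/end.png',np.vstack([np.hstack([f(a),f(t['pixels'])]),np.hstack([sc(cv2.imread('pics/scene0.png')),sc(s['pixels'])])]))
E
```

```text
time_s: 51.83
eef_pos: [0.5654, 0.0018, 0.1178]
eef_rot: [-0.0, 0.99, 0.138, 0.001]
ft_force: [-0.6, 0.2, -4.6]
grip_width: 0.681
gripper_force: 66.8
time_s: 52.92
eef_pos: [0.5655, 0.0014, 0.2729]
eef_rot: [0.0, 0.99, 0.138, 0.001]
ft_force: [0.0, 0.8, 1.0]
grip_width: 1.0
gripper_force: 0.0
time_s: 54.08
eef_pos: [0.3013, 0.2459, 0.2702]
eef_rot: [0.0, 0.99, 0.138, 0.0]
ft_force: [-0.3, 0.4, -0.4]
grip_width: 0.999
gripper_force: 0.0
```

View pics/end.png

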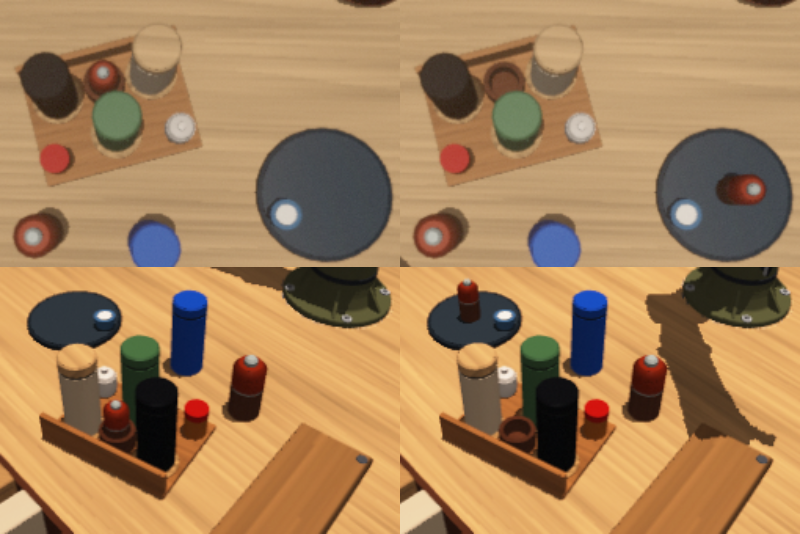

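Left is before and right is after. All three canisters are back in the same pixels and upright, the bystanders haven't moved, the mill stands in the middle of the tray, and the arm is clear. Handing in.

```bash
python3 -c "
from rig import robot; print(robot.job_done())"
```

```text
the job is handed in; nothing more can be done
None
```

I handed the job in at about 54 s: the mill stands in the middle of the tray, all three canisters are back on their own pads, and the spice jar, sugar pot and salt cellar look unmoved in the final pictures; the hand-in returned no verdict.

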